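Pack and seal the optics dry box

ROBOT

A 6-joint arm with a two-finger parallel gripper is mounted at the origin on the work surface. World frame = base frame: x ahead of the robot, y to its left, z up, the work surface at z = 0. Lengths are in m, angles in rad, forces in N, time in s.
With the tool pointing down it reaches from about 0.35 to 0.975 m from the base axis. Payload 4.9 kg.
Tool frame: the origin (TCP) lies at the very end of the fingers, on their centre line; the grasp point (between the pads) lies 19 mm behind it; z points along the fingers, y is the direction in which the jaws open and shut (so a half turn about z gives the same grasp; the last joint's range is limited). The gripper opens to 85 mm and grips with 20 to 120 N. Pads are 22 mm wide; open, the fingers measure 114 mm over their backs; the gripper's body (76 mm by 85 mm) begins 54 mm behind the grasp point. The pads swing forward as they close: fully open they stand 13 mm farther back than shut.
Start: joints at [1.159, 0.053, 1.613, -0, 1.476, -0.119], TCP at [0.18, 0.598, 0.231] pointing down, gripper open.
Joint ranges: [-3.01, 3.01], [-1.01, 2.22], [0.06, 2.58], [-1.02, 4.17], [0.09, 2.62], [-3.14, 3.14]. Speed limits (rad/s): [2.57, 2.57, 3.14, 3.14, 3.14, 3.14].

INTERFACE

Orientations are given as a rotation vector (axis times angle).
In Python, from station import ctrl gives the robot as it stands.
- The arm moves only by the tool apply_moves, never from a script. Its argument "deltas" is a list of rows, each a list of 5 numbers: the shift along the tool's x, y, z in m, then the turn about the tool's z in rad, then the gripper's target within -1 to 1 (fully open at 1, half-way at 0, shut at -1). A call has exactly 8 rows; each row shifts and turns the pose as measured when the row begins, along the tool's axes as they then stand; what a row does not reach is not made up. A row lasts 1/8 s, in which the tool goes at most 62.5 mm and 10.7 degrees, less where a joint would pass 70% of its speed; a pose out of reach is approached as far as the arm can. A call with a gripper value outside its range is refused whole. The fingers move at their own pace and stop on an object; "grip_force" is the grip in N (left out, the last holds). Time passes only in rows, so rows that do not move let the fingers close, or fill a call up. It gives the time, the measured TCP pose, the force and the opening at its end, in the units of the state.
- ctrl.get_obs(): the state, without advancing time (a new reading comes with each control period).
- ctrl.get_image(name): name is "scene" or "top" or "wrist"; returns a dict with "img" (400x640x3 uint8, red, green, blue), "range_z" (400x640 float32, m along the optical axis (not along the pixel's ray), 0 where there is no reading), "mtx" (3x3 intrinsics, pixels), "eye" and "attitude" of the camera in the world; the wrist camera has in their place "mount" (4x4, takes a point from camera to tool coordinates, whose origin is the TCP and whose axes are the flange's). Camera axes: x right, y down, z forward; pixel columns grow to the right and rows downward; lengths in m; the calibration is good to about 2 mm. A picture is of the moment at which its call begins: read the wrist's pose just before it.
- ctrl.finish_job(): hands the job in, once; it reports no verdict.
Trained networks look in a picture, given as the dict that the camera call returned (one of the last four; its "shot" number tells which), for a name from the list of things; names that differ only in an ending like _2 or _b are one class to them, and where a whole thing is asked for, a point or a joint stands for the part that bears it (a point fixed in the world has none). Each returns a list of dicts, best first, with "confidence" (0 to 1); they miss things now and then, are a little off and sometimes report something else, mostly with a low value. They report only what shows in the picture. A call takes as long as a camera call. They do not tell look-alikes from the thing itself.
- ctrl.search_frame(picture, target): "extent" ([left, top, width, height] in pixels, round what is visible of it).
- ctrl.spot_point(picture, target): "uv" ([column, row] in pixels: a listed point, or the origin of a listed thing).
The state is a dict: "t": time; "q": joint angles; "dq": joint speeds; "effort": joint torques, N m; "tool_pos": TCP position; "tool_rot": TCP orientation; "contact_force": force on the tool from outside, world axes, zero at the start; "wrist_torque": the same for the moment, N m; "opening": finger opening in m.
Only numpy, scipy, OpenCV 4.12 (cv2) and the standard library are available. Lean on these libraries where they do the work, as an engineer would, in place of code of your own. Each camera call takes 0.05 s, during which the arm holds its last target.

TASK

Pack the dry box: first put every square mirror block flat on the floor of the box, then lay the separator sheet level on its posts above them, then lay every round lens cell flat on the sheet, beside its rib. Then lay the lid on the raised gasket, let it go, and press it down one corner at a time until all four corners are fully home and the lid is flat. Leave the post, the jar and the screwdriver alone.

Things in the scene. Friction and masses are not known exactly. Their poses are not given: they have to be found in the camera images.
- box_floor (a point): Dry box, fixed: open-topped, thick-walled, white painted, 170 (its x) by 150 (its y) by 60 mm high outside, walls 20 mm, so 130 by 110 mm inside. This point is the middle of the inner floor, 5 mm above the table; axes are the box's, z up. A 12 mm square post stands in each inside corner, its top 20 mm above the floor; the posts carry the separator sheet.
- box_rim (a point): Middle of the box mouth, level with the top of the rim, 60 mm above the table; axes as the box's.
- lid_handle (a point): Centre of the lid's handle, a black bar 60 mm along the lid's x, 16 mm wide, 28 mm high. The point is 14 mm above the plate's top, 22 mm above the plate's underside, 30 mm above the plug's underside. Lid laid on the unpressed gasket: this point is 32 mm above the rim; fully sealed: 24 mm.
- lid: Lid, loose, 400 g, at first resting on the table: aluminium plate 166 (its x) by 146 (its y) by 8 mm; under it a black plug 120 by 100 by 8 mm that drops into the box mouth with 5 mm play all round, either way round. Origin: centre of the plug's underside, z up. The points above the gasket corners are the plate's (+-75, +-65) mm.
- sheet_rib (a point): Centre of the separator sheet's upright grip rib, 50 mm along its x, 12 mm wide, 18 mm high. The point is 9 mm above the sheet's top face, 13 mm above its underside.
- sheet: Separator sheet, loose, 120 g: white rigid plastic, 122 (its x) by 102 (its y) by 4 mm, a grip rib on its middle. It fits inside the box with 4 mm play all round, either way round, and rests on the four posts. Origin: centre of its underside.
- seal_a (a joint): Gasket corner a: black rubber pad 18 mm square on the rim at the box's (+75, +65) mm. Value: how far it is pressed in, m; 0 = up (its top 10 mm above the rim), 0.008 = fully home (2 mm above the rim). It takes about 10 N to push it, it stops hard when home, and it stays where it was pushed.
- seal_b (a joint): Gasket corner b: black rubber pad 18 mm square on the rim at the box's (+75, -65) mm. Value: how far it is pressed in, m; 0 = up (its top 10 mm above the rim), 0.008 = fully home (2 mm above the rim). It takes about 10 N to push it, it stops hard when home, and it stays where it was pushed.
- seal_c (a joint): Gasket corner c: black rubber pad 18 mm square on the rim at the box's (-75, -65) mm. Value: how far it is pressed in, m; 0 = up (its top 10 mm above the rim), 0.008 = fully home (2 mm above the rim). It takes about 10 N to push it, it stops hard when home, and it stays where it was pushed.
- seal_d (a joint): Gasket corner d: black rubber pad 18 mm square on the rim at the box's (-75, +65) mm. Value: how far it is pressed in, m; 0 = up (its top 10 mm above the rim), 0.008 = fully home (2 mm above the rim). It takes about 10 N to push it, it stops hard when home, and it stays where it was pushed.
- block1_c (a point): Square mirror block, loose, aluminium, 34 by 34 mm and 18 mm high, with a dark round mirror face on top, 55 g; this point is its centre, z up. May be absent (None).
- block1: The same block 1: origin at the centre of its underside.
- block2_c (a point): Square mirror block, loose, aluminium, 34 by 34 mm and 18 mm high, with a dark round mirror face on top, 55 g; this point is its centre, z up. May be absent (None).
- block2: The same block 2: origin at the centre of its underside.
- block3_c (a point): Square mirror block, loose, aluminium, 34 by 34 mm and 18 mm high, with a dark round mirror face on top, 55 g; this point is its centre, z up. May be absent (None).
- block3: The same block 3: origin at the centre of its underside.
- cell1_c (a point): Round lens cell, loose, a brass disc 30 mm across and 14 mm high with a glass face on top, 30 g; this point is its centre, z up. May be absent (None).
- cell1: The same cell 1: origin at the centre of its underside.
- cell2_c (a point): Round lens cell, loose, a brass disc 30 mm across and 14 mm high with a glass face on top, 30 g; this point is its centre, z up. May be absent (None).
- cell2: The same cell 2: origin at the centre of its underside.
- post: Bystander: steel optics post 81 mm tall, 13 mm thick, on a round foot 44 mm across; origin under its foot.
- jar: Bystander: small amber jar, 44 mm across, 60 mm tall; origin under its base.
- driver: Bystander: screwdriver lying on the table; origin near its middle, on the table.
Mind the look-alikes: they are no part of the job. Of the things that look like the sheet, the smallest one is meant.

How it is judged:
By the outcome, as a careful person would: the job done as asked, in the order asked, and still so for the second after the job is handed in, with the robot touching nothing.
Of block1, block2, block3 only 2 to 3 are there at a start; the rules pass over those that are not, and their reading is None.
Of cell1, cell2 only 1 to 2 are there at a start; the rules pass over those that are not, and their reading is None.
At some moment in a run one of block1, block2, block3, cell1, cell2 may be knocked a few centimetres aside while the robot is not near it.
It also fails if it takes over 210 s, if anything falls off the work surface, if the arm or the gripper's body presses on something with over 40 N, if the wrist force passes 120 N, or if a joint passes its speed limit or range.

## Working session

There is one attempt and no reset: what is moved stays moved. The work goes in short steps, Python scripts to look and compute and a tool call to move; the robot and the scene stay as the last step left them, time stands still between calls to the robot, and variables do not carry over. Pictures are saved under pics/ and viewed, and the job is handed in when it is done.

Besides the shell and the picture viewer there is one more tool, called by a JSON object that holds its "op" and its "data", one argument or row to a line. apply_moves: Moves the arm, as the interface text tells. Its arguments: {"type":"object","properties":{"deltas":{"type":"array"},"grip_force":{"type":"number"}},"required":["deltas"]}

```bash
ls; mkdir -p pics; cat > h.py <<'E'
import numpy as np, cv2
from scipy.spatial.transform import Rotation as R
from station import ctrl
def save(im,name,crop=None,scale=1):
    a=im['img']
    if crop: x,y,w,h=crop; a=a[y:y+h,x:x+w]
    a=cv2.resize(a,None,fx=scale,fy=scale,interpolation=cv2.INTER_CUBIC) if scale!=1 else a
    cv2.imwrite('pics/'+name+'.png',a[:,:,::-1])
def campose(im,obs=None):
    if 'mount' in im:
        T=np.eye(4);T[:3,:3]=R.from_rotvec(obs['tool_rot']).as_matrix();T[:3,3]=obs['tool_pos']
        T=T@np.array(im['mount']);return T[:3,:3],T[:3,3]
    A=np.array(im['attitude'])
    if A.shape!=(3,3): A=R.from_rotvec(A).as_matrix()
    return A,np.array(im['eye'])
def ray(im,uv,obs=None):
    A,e=campose(im,obs);K=np.array(im['mtx'])
    return A@np.linalg.solve(K,[uv[0],uv[1],1.]),e
def atz(im,uv,z,obs=None):
    d,e=ray(im,uv,obs);return e+d*(z-e[2])/d[2]
def atd(im,uv,obs=None):
    d,e=ray(im,uv,obs);u,v=int(round(uv[0])),int(round(uv[1]))
    return e+d*np.median(im['range_z'][max(v-1,0):v+2,max(u-1,0):u+2])
def cloud(im,obs=None):
    A,e=campose(im,obs);K=np.array(im['mtx']);v,u=np.mgrid[0:400,0:640]
    p=np.stack([(u-K[0,2])/K[0,0],(v-K[1,2])/K[1,1],np.ones_like(u,float)],-1)*im['range_z'][...,None]
    return p@A.T+e
def proj(im,P,obs=None):
    A,e=campose(im,obs);K=np.array(im['mtx']);c=K@(A.T@(np.array(P)-e));return c[:2]/c[2]
E
python3 - <<'E'
from h import *
for n in ['top','scene','wrist']:
    im=ctrl.get_image(n);save(im,n+'0');print(n,{k:(np.array(v).round(3).tolist()) for k,v in im.items() if k not in('img','range_z')})
o=ctrl.get_obs();print(o)
E
```

```text
pics
top {'mtx': [[385.054, 0.0, 311.483], [0.0, 385.054, 200.155], [0.0, 0.0, 1.0]], 'eye': [0.468, 0.071, 0.967], 'attitude': [-2.195, 2.215, -0.06], 'shot': 1}
scene {'mtx': [[383.395, 0.0, 315.05], [0.0, 383.395, 196.732], [0.0, 0.0, 1.0]], 'eye': [0.952, -0.32, 1.074], 'attitude': [-2.428, -1.066, 0.275], 'shot': 2}
wrist {'mtx': [[306.789, 0.0, 316.188], [0.0, 306.789, 197.028], [0.0, 0.0, 1.0]], 'mount': [[0.001, -0.95, -0.313, 0.081], [1.0, 0.001, 0.001, 0.0], [-0.0, -0.313, 0.95, -0.142], [0.0, 0.0, 0.0, 1.0]], 'shot': 3}
{'t': 0.15, 'q': array([ 1.15901000e+00,  5.31808091e-02,  1.61397713e+00,  2.31257498e-06,
        1.47602091e+00, -1.18976305e-01]), 'dq': array([ 4.23931706e-05, -2.23546639e-03, -3.44577377e-03,  1.42055701e-03,
       -1.06200054e-03,  8.16847235e-04]), 'effort': array([ 4.47667571e-05, -3.94241095e+01, -3.70720983e+01, -1.65896076e-04,
        4.64370270e-03,  3.04957246e-05]), 'tool_pos': array([0.18018924, 0.59794927, 0.23036145]), 'tool_rot': array([-4.58242750e-01, -3.10756890e+00,  2.40310014e-03]), 'contact_force': array([0.35580197, 0.22071627, 0.01502493]), 'wrist_torque': array([-0.03744223,  0.00967205, -0.00157934]), 'opening': 0.08556358831663415}
```

View pics/top0.png

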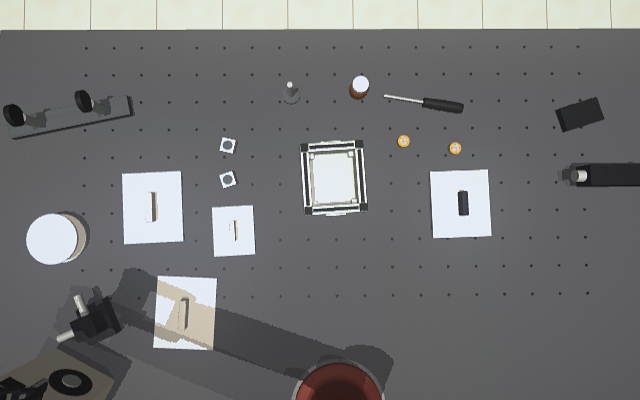

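View pics/scene0.png

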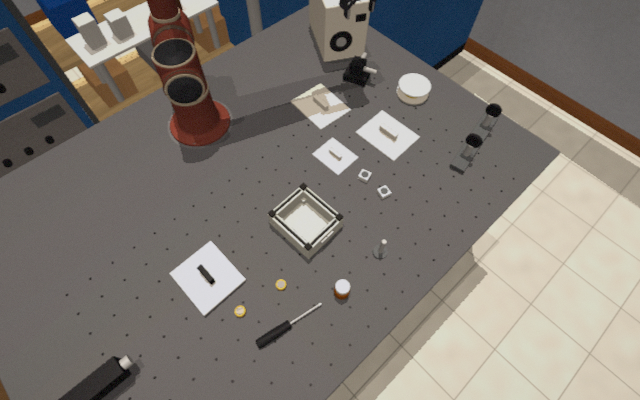

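The top view shows two mirror blocks at about (228,145) and (228,180), and cells at (404,141) and (455,148). The box is at (334,177) and the lid, with its black handle, at (462,203). There are three sheet look-alikes, at (152,207), (233,230) and (185,312); (233,230) looks smallest. Next I'll measure them.

```bash
python3 - <<'E'
from h import *
im=ctrl.get_image('top');P=cloud(im);g=im['img'].astype(int)
def rect(mask,name):
    p=P[mask][:,:2].astype(np.float32)
    r=cv2.minAreaRect(p*1000);print(name,'c',np.round(r[0],1),'size',np.round(r[1],1),'ang',round(r[2],1),'z',np.percentile(P[mask][:,2],[5,50,95]).round(4),mask.sum())
def reg(x,y,w,h,f):
    m=np.zeros((400,640),bool);s=np.s_[y:y+h,x:x+w];m[s]=f[s];return m
white=g.min(-1)>130
for n,b in dict(sheetA=(115,160,75,90),sheetS=(205,200,55,62),lid=(422,160,75,85),blk1=(216,134,24,22),blk2=(216,168,24,23)).items():
    m=reg(*b,white);rect(m,n)
rect(reg(145,270,80,85,g.min(-1)>110),'sheetC')
Z=P[...,2]
rect(reg(285,125,100,100,(Z>.045)&(Z<.064)),'boxrimZ'); rect(reg(285,125,100,100,(Z>.064)),'gaskets')
for n in ['cellA','cellB']:
    b=dict(cellA=(394,131,20,20),cellB=(445,138,20,20))[n]
    rect(reg(*b,(Z>.008)),n)
rect(reg(450,185,25,35,Z>.03),'handle');rect(reg(226,215,16,30,Z>.015),'ribS');rect(reg(215,200,40,60,Z>.0),'sh')
for t in ['box_floor','box_rim','lid_handle','sheet_rib','block1_c','cell1_c','sheet','lid']:
    for d in ctrl.spot_point(im,t)[:5]: print(t,np.round(d['uv'],1),round(d['confidence'],2),atd(im,d['uv']).round(4))
for t in ['block1','cell1','post','jar','driver']:
    for d in ctrl.search_frame(im,t)[:5]:print(t,np.round(d['extent']),round(d['confidence'],2))
save(im,'crop1',(190,110,300,150),2.6)
E
```

```text
sheetA c [502.5 303.7] size [178.2 461.6] ang 2.3 z [0.0028 0.006  0.0272] 4137
sheetS c [439.5 189.7] size [124.8 239.4] ang 3.0 z [0.001  0.004  0.0184] 2057
lid c [ 494.9 -159.6] size [169.1 463.2] ang 1.6 z [0.0122 0.0153 0.018 ] 3689
blk1 c [575.3 173.6] size [293.4  45.2] ang 52.3 z [-0.0001  0.0176  0.0203] 140
blk2 c [513.  186.7] size [243.5  46. ] ang 57.9 z [0.0023 0.0177 0.0211] 139
sheetC c [282.2 250.9] size [221.1 466.8] ang 20.6 z [0.0027 0.0058 0.028 ] 4294
boxrimZ c [560.6   8.9] size [179.6 149.9] ang 3.2 z [0.052  0.0599 0.0628] 1855
gaskets c [558.    9.1] size [172.8 147.4] ang 3.4 z [0.0646 0.0693 0.9671] 294
cellA c [560.9 -59.6] size [ 28.4 320.1] ang 40.5 z [0.0109 0.0139 0.0163] 113
cellB c [ 561.5 -118. ] size [ 29.  421.5] ang 22.4 z [0.01   0.0137 0.0171] 116
handle c [ 497.3 -123.3] size [ 58.1 389.3] ang 0.1 z [0.0323 0.0422 0.0457] 210
ribS c [435.  255.8] size [49.4 12.4] ang 3.5 z [0.0174 0.0213 0.0243] 110
sh c [437.6 187.1] size [231.1 147.3] ang 89.5 z [0.0007 0.0038 0.0181] 2154
box_floor [334.2 182.8] 0.89 [0.5526 0.0029 0.0044]
box_rim [333.8 
[... 219 characters left out ...]
 [0.4935 0.4504 0.0311]
block1_c [225.6 149.4] 0.58 [0.6364 0.2718 0.0185]
cell1_c [404.6 142.2] 0.58 [ 0.652  -0.1737  0.0146]
cell1_c [456.  145.1] 0.41 [ 0.644  -0.303   0.0133]
sheet [152.7 207.4] 0.76 [0.4945 0.4493 0.0204]
sheet [184.1 313.3] 0.62 [0.2394 0.3687 0.0292]
lid [455.4 205.7] 0.55 [ 0.4921 -0.2964  0.0165]
lid [223.7 146.1] 0.18 [0.6446 0.2764 0.0189]
block1 [218. 138.  17.  15.] 0.76
block1 [223. 174.  15.  15.] 0.72
block1 [346.  76.  22.  21.] 0.55
cell1 [395. 136.  12.  13.] 0.66
post [282.  81.  19.  24.] 0.79
post [302. 141.  60.  79.] 0.68
jar [346.  77.  22.  22.] 0.63
jar [299. 141.  64.  76.] 0.31
driver [382.  93.  82.  20.] 0.73
driver [398. 139.  12.   8.] 0.45
```

View pics/crop1.png

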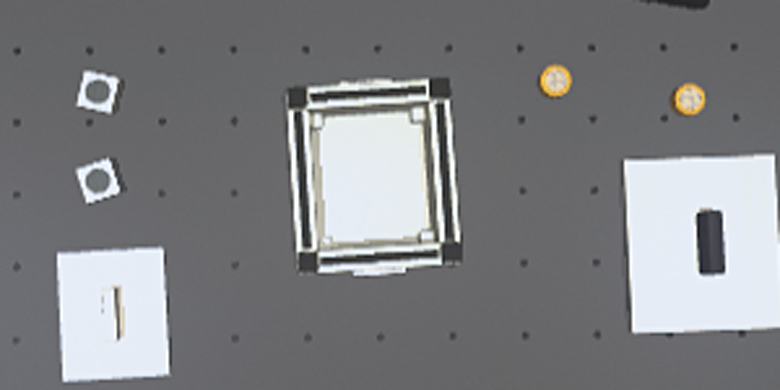

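```bash
cat >> h.py <<'E'
def rect(P,mask,name,zr=(-.01,.2),obs=None):
    m=mask&(P[...,2]>zr[0])&(P[...,2]<zr[1])
    m=cv2.morphologyEx(m.astype(np.uint8),cv2.MORPH_OPEN,np.ones((2,2)))
    n,l,s,_=cv2.connectedComponentsWithStats(m)
    if n<2: print(name,'none');return
    m=l==1+np.argmax(s[1:,4])
    p=P[m][:,:2].astype(np.float32)
    r=cv2.minAreaRect(p*1000);print(name,'c',np.round(r[0],1),'mean',(p.mean(0)*1000).round(1),'size',np.round(r[1],1),'ang',round(r[2],1),'z',np.percentile(P[m][:,2],[5,50,95]).round(4),m.sum());return r
def reg(x,y,w,h,f):
    m=np.zeros((400,640),bool);s=np.s_[y:y+h,x:x+w];m[s]=f[s];return m
E
python3 - <<'E'
from h import *
im=ctrl.get_image('top');P=cloud(im);g=im['img'].astype(int)
white=g.min(-1)>130;ok=im['range_z']>0.1;Z=P[...,2]
T=ok
for n,b in dict(sheetA=(115,160,75,90),sheetS=(205,200,55,62)).items(): rect(P,reg(*b,white&ok),n,(-.003,.012))
rect(P,reg(422,160,75,85,white&ok),'lid',(.009,.024))
rect(P,reg(216,134,24,22,ok),'b1',(.01,.028));rect(P,reg(216,168,24,23,ok),'b2',(.01,.028))
rect(P,reg(285,125,100,100,ok),'rim',(.048,.09))
rect(P,reg(394,131,20,20,ok),'cA',(.008,.024));rect(P,reg(445,138,20,20,ok),'cB',(.008,.024))
rect(P,reg(450,185,25,35,ok),'handle',(.03,.06));rect(P,reg(226,215,16,30,ok),'rib',(.014,.04))
rect(P,reg(275,75,30,32,ok),'post',(.0,.1));rect(P,reg(340,66,35,35,ok),'jar',(.01,.1))
# gaskets: dark blobs
for n,c in dict(tl=(307,147),tr=(360,144),bl=(309,210),br=(365,208)).items():
    m=reg(c[0]-7,c[1]-7,14,14,ok&(g.max(-1)<80));rect(P,m,n,(.06,.08))
E
```

```text
sheetA c [499.2 301.4] mean [493.1 452.5] size [177.3 457.4] ang 2.2 z [0.0026 0.0059 0.0089] 3917
sheetS c [436.3 188.2] mean [433.6 253.3] size [124.8 236.4] ang 2.6 z [0.0007 0.0039 0.0071] 1946
lid c [ 489.6 -160.6] mean [ 494.3 -309.4] size [167.1 464.9] ang 1.8 z [0.0117 0.0152 0.0182] 3612
b1 c [570.8 170.6] mean [643.5 264.3] size [283.3  41.2] ang 52.2 z [0.0023 0.0177 0.0202] 198
b2 c [559.4 267.5] mean [558.9 265. ] size [32.5 35.3] ang 19.1 z [0.0012 0.0177 0.0212] 199
rim c [563.    2.2] mean [558.9   5.6] size [181.6 159.7] ang 3.6 z [0.0022 0.0603 0.0695] 2048
cA c [571.5 -54.6] mean [ 650.6 -170.8] size [ 28.5 325. ] ang 34.5 z [-0.0006  0.0134  0.0161] 111
cB c [ 634.2 -304.7] mean [ 633.9 -302.5] size [33.7 25.6] ang 89.7 z [-0.0014  0.013   0.0165] 116
handle c [ 495.3 -315.6] mean [ 494.6 -311. ] size [58.7 30.2] ang 1.6 z [0.015  0.0423 0.0452] 202
rib c [437.1 165.1] mean [433.  251.8] size [ 50.3 190.9] ang 3.3 z [0.0034 0.0212 0.0246] 109
post c [643.2 102.8] mean [771.5 107. ] size [352.3  54.4] ang 1.4 z [-0.0014  0.006   0.0801] 323
jar c [646.9   6.1] mean [773.4 -57.5] size [ 42.9 378.8] ang 63.5 z [0.0014 0.0575 0.0621] 334
tl c [630.4  75.1] mean [629.8  75.2] size [14.2 15.6] ang 89.7 z [0.061  0.0685 0.0713] 48
tr c [566.6   3.9] mean [636.2 -52.9] size [ 21.7 238.3] ang 50.5 z [-0.0013  0.0689  0.0727] 56
bl c [478.2  67. ] mean [480.5  66.6] size [14.1 20.9] ang 89.5 z [0.0591 0.0693 0.0719] 44
br c [488.3 -68. ] mean [488.5 -63.6] size [27.4 11.8] ang 89.1 z [0.0016 0.0694 0.0716] 47
```

```bash
sed -i 's/    m=l==1+np.argmax(s\[1:,4\])/    m=(l==1+np.argmax(s[1:,4]))\&(mask\&(P[...,2]>zr[0])\&(P[...,2]<zr[1]))/' h.py
cat >> h.py <<'E'
def tool():
    o=ctrl.get_obs();M=R.from_rotvec(o['tool_rot']).as_matrix();return o,M
def go(x,y,z,jaw=None):
    """print tool-frame shift needed to world target (TCP) and turn so that tool y is along world angle jaw (deg, mod 180)"""
    o,M=tool();d=M.T@(np.array([x,y,z])-o['tool_pos'])
    cur=np.degrees(np.arctan2(M[1,1],M[0,1]))
    print('t',round(o['t'],2),'tcp',o['tool_pos'].round(4),'jaw',round(cur,2),'tilt',M[2].round(3),'F',np.round(o['contact_force'],1),'open',round(o['opening'],4),'q6',round(o['q'][5],2))
    if jaw is not None:
        e=(jaw-cur+90)%180-90
        t=-np.radians(e)
        # shift after turning
        c,s=np.cos(t),np.sin(t);Rz=np.array([[c,-s,0],[s,c,0],[0,0,1]])
        print('turn',round(t,3),'shift now-axes',d.round(4),'after-turn axes',(Rz.T@d).round(4))
    else: print('shift',d.round(4))
E
cat > look.py <<'E'
from h import *
im=ctrl.get_image('top');P=cloud(im);g=im['img'].astype(int)
white=g.min(-1)>130;ok=im['range_z']>0.1;Z=P[...,2]
rect(P,reg(205,200,55,62,white&ok),'sheetS',(-.003,.012))
rect(P,reg(422,160,75,85,white&ok),'lid',(.009,.024))
rect(P,reg(216,134,24,22,ok),'b1',(.01,.028));rect(P,reg(216,168,24,23,ok),'b2',(.01,.028))
rect(P,reg(285,125,100,100,ok),'rim',(.048,.09))
rect(P,reg(394,131,20,20,ok),'cA',(.008,.024));rect(P,reg(445,138,20,20,ok),'cB',(.008,.024))
rect(P,reg(450,185,25,35,ok),'handle',(.03,.06));rect(P,reg(226,215,16,30,ok),'rib',(.014,.04))
rect(P,reg(275,75,30,32,ok),'post',(.0,.1));rect(P,reg(340,66,35,35,ok),'jar',(.01,.1))
for n,c in dict(tl=(307,147),tr=(360,144),bl=(309,210),br=(365,208)).items():
    m=reg(c[0]-7,c[1]-7,14,14,ok&(g.max(-1)<80));rect(P,m,n,(.06,.08))
go(.643,.264,.22,0)
E
python3 look.py
```

```text
sheetS c [434.6 255.3] mean [434.6 255.1] size [122.  100.8] ang 3.0 z [0.0011 0.0039 0.0068] 1833
lid c [ 496.  -310.4] mean [ 495.7 -309.8] size [163.3 144.5] ang 1.5 z [0.0124 0.0153 0.0181] 3451
b1 c [645.7 266.6] mean [645.1 266. ] size [30.7 32.3] ang 77.7 z [0.0139 0.0182 0.021 ] 173
b2 c [560.8 266.2] mean [560.2 265.7] size [31.3 32.6] ang 17.2 z [0.0139 0.0178 0.0203] 173
rim c [558.6   7.7] mean [559.8   7.1] size [168.5 148. ] ang 3.5 z [0.0569 0.0605 0.0696] 1805
cA c [ 653.6 -171.4] mean [ 653.6 -171.3] size [24.8 27.9] ang 31.2 z [0.0111 0.0134 0.0165] 99
cB c [ 634.5 -300.4] mean [ 634.8 -300.5] size [26.1 25. ] ang 85.9 z [0.01   0.0138 0.0164] 98
handle c [ 496.6 -309.1] mean [ 496.2 -308.2] size [17.4 55.6] ang 88.7 z [0.0387 0.0428 0.0452] 173
rib c [433.7 254.4] mean [433.7 254.2] size [46.8  9.3] ang 2.2 z [0.0173 0.0214 0.025 ] 85
post c [781.8 105.7] mean [774.4 109.7] size [54.6 56.9] ang 25.4 z [0.0005 0.0062 0.0799] 287
jar c [781.2 -59.3] mean [778.  -57.5] size [37.1 40.1] ang 50.8 z [0.0203 0.0582 0.0618] 303
tl c [630.6  76.3] mean [630.8  76.4] size [11.8 12.7] ang 89.5 z [0.067  0.069  0.0711] 35
tr c [638. -52.] mean [638.5 -52.4] size [14.8 14.6] ang 89.5 z [0.0675 0.0698 0.0719] 43
bl c [481.5  68.2] mean [481.4  67.9] size [11.7 14. ] ang 89.5 z [0.068  0.07   0.0728] 34
br c [488.5 -61.6] mean [489.2 -62. ] size [14.9 11.7] ang 89.6 z [0.0666 0.0686 0.071 ] 36
t 0.95 tcp [0.1804 0.5984 0.2313] jaw 73.22 tilt [ 0. -0. -1.] F [-0.8  0.2 -0.2] open 0.0849 q6 -0.12
turn 1.278 shift now-axes [-0.5394 -0.1866  0.0113] after-turn axes [-0.3344  0.4626  0.0113]
```

{"op": "apply_moves", "data": {
  "deltas": [
    [-0.055,-0.019,0,0,1],
    [-0.055,-0.019,0,0,1],
    [-0.055,-0.019,0,0,1],
    [-0.055,-0.019,0,0,1],
    [-0.055,-0.019,0,0,1],
    [-0.055,-0.019,0,0,1],
    [-0.055,-0.019,0,0,1],
    [-0.055,-0.019,0,0,1]
  ],
  "grip_force": 40
}}

```text
t: 1.95
tool_pos: [0.5669, 0.3218, 0.2326]
tool_rot: [0.444, 3.108, 0.006]
contact_force: [0.9, 0.7, 0.5]
opening: 0.0854
```

```bash
python3 -c "
from h import *
go(.645,.266,.12,77.7)"
```

```text
t 1.95 tcp [0.5669 0.3218 0.2326] jaw 73.72 tilt [-0.002  0.004 -1.   ] F [0.9 0.7 0.5] open 0.0854 q6 -0.89
turn -0.069 shift now-axes [-0.0904 -0.0322  0.1126] after-turn axes [-0.088  -0.0384  0.1126]
```

{"op": "apply_moves", "data": {
  "deltas": [
    [0,0,0,-0.07,1],
    [-0.03,-0.013,0.037,0,1],
    [-0.03,-0.013,0.037,0,1],
    [-0.028,-0.012,0.037,0,1],
    [0,0,0,0,1],
    [0,0,0,0,1],
    [0,0,0,0,1],
    [0,0,0,0,1]
  ]
}}

```text
t: 2.95
tool_pos: [0.6528, 0.2633, 0.1245]
tool_rot: [0.339, 3.113, 0.013]
contact_force: [0.6, 0.5, -0.8]
opening: 0.085
```

```bash
cat > wl.py <<'E'
import sys
from h import *
name=sys.argv[1]; lo,hi=float(sys.argv[2]),float(sys.argv[3])
o=ctrl.get_obs();im=ctrl.get_image('wrist');P=cloud(im,o)
save(im,name)
ok=im['range_z']>0.05
c=proj(im,[*o['tool_pos'][:2],(lo+hi)/2],o) if len(sys.argv)<6 else proj(im,[float(sys.argv[4]),float(sys.argv[5]),(lo+hi)/2],o)
x,y=int(c[0]),int(c[1]);w=70
m=np.zeros((400,640),bool);m[max(y-w,0):y+w,max(x-w,0):x+w]=True
print('px',c.round())
rect(P,ok&m,name,(lo,hi))
E
python3 wl.py w_b1 .012 .026;python3 -c "
from h import *
go(.645,.266,.12,77.7)"
```

```text
px [314. 195.]
w_b1 c [646.5 269.7] mean [645.7 269.8] size [32.9 34.1] ang 76.1 z [0.0169 0.018  0.0193] 1500
t 3.0 tcp [0.6528 0.2634 0.1245] jaw 77.6 tilt [-0.009  0.01  -1.   ] F [-0.2 -0.6  0.7] open 0.0856 q6 -1.08
turn -0.002 shift now-axes [0.0082 0.0009 0.0045] after-turn axes [0.0082 0.0009 0.0045]
```

View pics/w_b1.png

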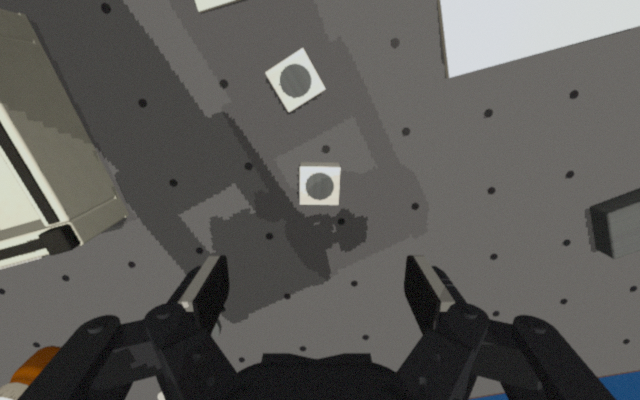

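```bash
python3 -c "
from h import *
go(.646,.269,.004,76.5)"
```

```text
t 3.0 tcp [0.6528 0.2634 0.1245] jaw 77.6 tilt [-0.009  0.01  -1.   ] F [-0.2 -0.6  0.7] open 0.0856 q6 -1.08
turn 0.019 shift now-axes [0.009  0.0029 0.1205] after-turn axes [0.0091 0.0027 0.1205]
```

{"op": "apply_moves", "data": {
  "deltas": [
    [0.005,0.003,0.03,0.019,0.4],
    [0.004,0,0.03,0,0.4],
    [0,0,0.03,0,0.2],
    [0,0,0.022,0,0.2],
    [0,0,0.006,0,0.2],
    [0,0,0,0,0.2],
    [0,0,0,0,0.2],
    [0,0,0,0,0.2]
  ]
}}

```text
t: 4.0
tool_pos: [0.6511, 0.2733, 0.0134]
tool_rot: [0.363, 3.095, 0.024]
contact_force: [-0.8, 0.3, -1.0]
opening: 0.0512
```

```bash
python3 -c "
from h import *
go(.646,.269,.004,76.5)"
```

```text
t 4.0 tcp [0.6511 0.2733 0.0134] jaw 76.65 tilt [-0.023  0.018 -1.   ] F [-0.8  0.3 -1. ] open 0.0512 q6 -1.05
turn 0.003 shift now-axes [ 0.0042 -0.0055  0.0092] after-turn axes [ 0.0041 -0.0055  0.0092]
```

{"op": "apply_moves", "data": {
  "deltas": [
    [0.004,-0.005,0.005,0,0.2],
    [0,0,0.003,0,0.2],
    [0,0,0,0,0.2],
    [0,0,0,0,-1],
    [0,0,0,0,-1],
    [0,0,0,0,-1],
    [0,0,0,0,-1],
    [0,0,0,0,-1]
  ]
}}

```text
t: 5.0
tool_pos: [0.6469, 0.2693, 0.0063]
tool_rot: [0.363, 3.093, 0.025]
contact_force: [-0.6, 0.5, 0.2]
opening: 0.0331
```

```bash
python3 -c "
from h import *
go(.646,.269,.004,76.5)"
```

```text
t 5.0 tcp [0.6469 0.2693 0.0063] jaw 76.64 tilt [-0.025  0.019 -1.   ] F [-0.6  0.5  0.2] open 0.0331 q6 -1.05
turn 0.002 shift now-axes [ 0.0009 -0.0005  0.0023] after-turn axes [ 0.0009 -0.0005  0.0023]
```

{"op": "apply_moves", "data": {
  "deltas": [
    [0,0,-0.03,0,-1],
    [0,0,-0.04,0,-1],
    [0,0,-0.04,0,-1],
    [0,0,-0.02,0,-1],
    [0,0,0,-0.15,-1],
    [0,0,0,-0.14,-1],
    [0,0,0,0,-1],
    [0,0,0,0,-1]
  ]
}}

```text
t: 6.0
tool_pos: [0.6401, 0.2667, 0.1344]
tool_rot: [-0.097, 3.12, 0.015]
contact_force: [0.4, -0.3, -1.0]
opening: 0.0331
```

```bash
python3 -c "
from h import *
go(.5954,.0093,.12,93.2)"
```

```text
t 6.0 tcp [0.6401 0.2667 0.1344] jaw 93.55 tilt [-0.021  0.009 -1.   ] F [ 0.4 -0.3 -1. ] open 0.0331 q6 -1.35
turn 0.006 shift now-axes [ 0.0608 -0.2543  0.0109] after-turn axes [ 0.0592 -0.2546  0.0109]
```

{"op": "apply_moves", "data": {
  "deltas": [
    [0.012,-0.05,0,0,-1],
    [0.012,-0.05,0,0,-1],
    [0.012,-0.05,0,0,-1],
    [0.012,-0.05,0,0,-1],
    [0.012,-0.05,0,0,-1],
    [0,0,0,0,-1],
    [0,0,0,0,-1],
    [0,0,0,0,-1]
  ]
}}

```text
t: 7.0
tool_pos: [0.5924, 0.0084, 0.1273]
tool_rot: [-0.083, 3.124, 0.016]
contact_force: [0.4, 0.1, -0.4]
opening: 0.0327
```

```bash
python3 -c "
from h import *
go(.5954,.0093,.0118,93.2)
o=ctrl.get_obs();im=ctrl.get_image('wrist');save(im,'w_box1')
for n,p in dict(a=(75,65),b=(75,-65),c=(-75,-65),d=(-75,65)).items():
    c,s=np.cos(np.radians(3.2)),np.sin(np.radians(3.2));print(n,proj(im,[.5595+(c*p[0]-s*p[1])/1e3,.0073+(s*p[0]+c*p[1])/1e3,.07],o).round())"
```

```text
t 7.0 tcp [0.5924 0.0084 0.1273] jaw 93.06 tilt [-0.017  0.01  -1.   ] F [ 0.4  0.1 -0.4] open 0.0327 q6 -1.75
turn -0.002 shift now-axes [-0.0011 -0.0004  0.1155] after-turn axes [-0.0011 -0.0004  0.1155]
a [403. 268.]
b [228. 269.]
c [203.  45.]
d [426.  45.]
```

View pics/w_box1.png

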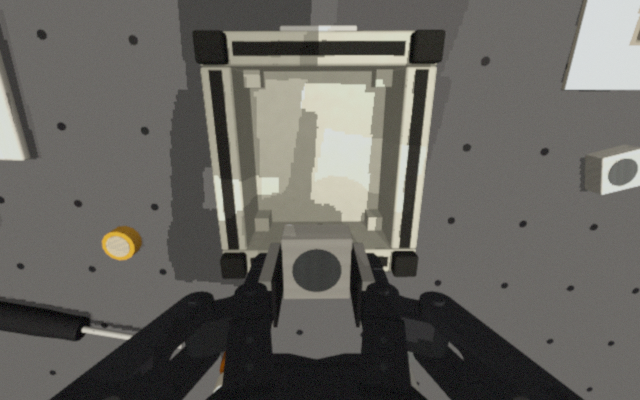

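{"op": "apply_moves", "data": {
  "deltas": [
    [-0.001,0.001,0.025,0,-1],
    [0,0,0.025,0,-1],
    [0,0,0.025,0,-1],
    [0,0,0.015,0,-1],
    [0,0,0.01,0,-1],
    [0,0,0,0,-1],
    [0,0,0,0,-1],
    [0,0,0,0,-1]
  ]
}}

```text
t: 8.05
tool_pos: [0.5991, 0.0163, 0.0279]
tool_rot: [-0.095, 3.117, 0.016]
contact_force: [0.0, -0.0, -0.9]
opening: 0.0331
```

```bash
python3 -c "
from h import *
go(.5954,.0103,.0118,93.2)"
```

```text
t 8.05 tcp [0.5991 0.0163 0.0279] jaw 93.51 tilt [-0.024  0.009 -1.   ] F [ 0.  -0.  -0.9] open 0.0331 q6 -1.74
turn 0.005 shift now-axes [ 0.0045 -0.0059  0.0159] after-turn axes [ 0.0044 -0.0059  0.0159]
```

{"op": "apply_moves", "data": {
  "deltas": [
    [0.004,-0.006,0.006,0.005,-1],
    [0,0,0.006,0,-1],
    [0,0,0.002,0,-1],
    [0,0,0,0,-1],
    [0,0,0,0,0],
    [0,0,0,0,0],
    [0,0,0,0,0],
    [0,0,0,0,0]
  ]
}}

```text
t: 9.05
tool_pos: [0.5968, 0.0094, 0.0144]
tool_rot: [-0.086, 3.114, 0.015]
contact_force: [0.4, -0.2, -0.8]
opening: 0.0426
```

```bash
python3 -c "
from h import *
go(.5954,.0093,.0118,93.2)"
```

```text
t 9.05 tcp [0.5968 0.0094 0.0144] jaw 93.18 tilt [-0.026  0.009 -1.   ] F [ 0.4 -0.2 -0.8] open 0.0426 q6 -1.75
turn -0.0 shift now-axes [ 0.0014 -0.0001  0.0025] after-turn axes [ 0.0014 -0.0001  0.0025]
```

{"op": "apply_moves", "data": {
  "deltas": [
    [0,0,-0.03,0,0],
    [0,0,-0.04,0,0.2],
    [0,0,-0.04,0,0.5],
    [0.005,0.03,-0.01,0,1],
    [0.005,0.055,0,-0.12,1],
    [0.005,0.055,0,-0.12,1],
    [0.005,0.055,0,0,1],
    [0.005,0.055,0,0,1]
  ]
}}

```text
t: 10.05
tool_pos: [0.5228, 0.2515, 0.1411]
tool_rot: [-0.458, 3.076, 0.011]
contact_force: [0.8, 0.9, 0.1]
opening: 0.0855
```

```bash
python3 look.py | egrep "b2|sheetS|cA|cB|lid"; python3 -c "
from h import *
go(.5608,.2662,.12,107.2)"
```

```text
sheetS c [436.8 223.2] mean [447.2 220.4] size [121.7  37.9] ang 4.7 z [0.0011 0.0038 0.0066] 534
lid c [ 496.  -311.3] mean [ 495.8 -309.9] size [163.2 145.3] ang 1.5 z [0.0124 0.0153 0.018 ] 3445
b2 c [575.1 256. ] mean [575.3 256.1] size [6.8 3.3] ang 38.9 z [0.0143 0.0185 0.0197] 7
cA c [ 654.  -171.8] mean [ 653.6 -171.5] size [25. 27.] ang 63.3 z [0.0099 0.0137 0.0171] 96
cB c [ 635.1 -299.9] mean [ 634.9 -300.3] size [25.4 24.9] ang 84.4 z [0.0111 0.0138 0.0164] 92
t 10.1 tcp [0.52  0.257 0.141] jaw 107.21 tilt [-0.032  0.007 -0.999] F [-1.9  3.4  0.1] open 0.0855 q6 -1.55
turn 0.0 shift now-axes [-0.041  -0.0034  0.0223] after-turn axes [-0.041  -0.0034  0.0223]
```

{"op": "apply_moves", "data": {
  "deltas": [
    [-0.02,-0.003,0.01,0,1],
    [-0.02,0,0.01,0,1],
    [0,0,0,0,1],
    [0,0,0,0,1],
    [0,0,0,0,1],
    [0,0,0,0,1],
    [0,0,0,0,1],
    [0,0,0,0,1]
  ]
}}

```text
t: 11.1
tool_pos: [0.5583, 0.2682, 0.1237]
tool_rot: [-0.473, 3.074, 0.019]
contact_force: [0.2, -0.3, 0.3]
opening: 0.0855
```

```bash
python3 wl.py w_b2 .012 .026;python3 -c "
from h import *
go(.5608,.2662,.006,107.2)"
```

```text
px [314. 192.]
w_b2 c [560.7 269.3] mean [559.8 269.2] size [34.7 32.7] ang 18.5 z [0.0168 0.0181 0.0192] 1480
t 11.15 tcp [0.5584 0.2682 0.1237] jaw 107.49 tilt [-0.033  0.007 -0.999] F [-0.8 -0.1 -0.6] open 0.0853 q6 -1.55
turn 0.005 shift now-axes [ 0.0022 -0.0034  0.1177] after-turn axes [ 0.0022 -0.0034  0.1177]
```

View pics/w_b2.png

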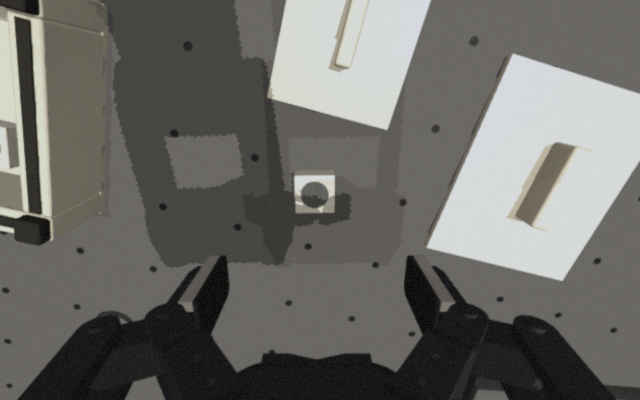

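{"op": "apply_moves", "data": {
  "deltas": [
    [0.003,-0.003,0.025,0,0.4],
    [0.003,-0.003,0.025,0,0.3],
    [0,0,0.025,0,0.2],
    [0,0,0.02,0,0.2],
    [0,0,0.012,0,0.2],
    [0,0,0.007,0,0.2],
    [0,0,0,0,0.2],
    [0,0,0,0,0.2]
  ]
}}

```text
t: 12.15
tool_pos: [0.5607, 0.2635, 0.009]
tool_rot: [-0.472, 3.067, 0.02]
contact_force: [0.3, -0.1, -0.7]
opening: 0.0513
```

```bash
python3 -c "
from h import *
go(.5603,.2685,.006,107.2)"
```

```text
t 12.15 tcp [0.5607 0.2635 0.009 ] jaw 107.51 tilt [-0.039  0.007 -0.999] F [ 0.3 -0.1 -0.7] open 0.0513 q6 -1.56
turn 0.005 shift now-axes [-0.001   0.0049  0.0031] after-turn axes [-0.0009  0.0049  0.0031]
```

{"op": "apply_moves", "data": {
  "deltas": [
    [-0.001,0.004,0.003,0,0.2],
    [0,0,0,0,0.2],
    [0,0,0,0,-1],
    [0,0,0,0,-1],
    [0,0,0,0,-1],
    [0,0,0,0,-1],
    [0,0,0,0,-1],
    [0,0,-0.02,0,-1]
  ]
}}

```text
t: 13.15
tool_pos: [0.5592, 0.2675, 0.0263]
tool_rot: [-0.473, 3.069, 0.02]
contact_force: [0.8, -0.2, -0.4]
opening: 0.0329
```

```bash
python3 -c "
from h import *
go(.5236,.0063,.12,93.2)"
```

```text
t 13.15 tcp [0.5592 0.2675 0.0263] jaw 107.52 tilt [-0.038  0.007 -0.999] F [ 0.8 -0.2 -0.4] open 0.0329 q6 -1.56
turn 0.25 shift now-axes [ 0.1089 -0.2377 -0.0996] after-turn axes [ 0.0467 -0.2572 -0.0996]
```

{"op": "apply_moves", "data": {
  "deltas": [
    [0,0,-0.05,0,-1],
    [0,0,-0.05,0.12,-1],
    [0,0,0,0.13,-1],
    [0.009,-0.05,0,0,-1],
    [0.009,-0.05,0,0,-1],
    [0.009,-0.05,0,0,-1],
    [0.009,-0.05,0,0,-1],
    [0,0,0,0,-1]
  ]
}}

```text
t: 14.15
tool_pos: [0.5324, 0.0597, 0.1392]
tool_rot: [-0.077, 3.088, 0.029]
contact_force: [1.2, 0.7, -1.0]
opening: 0.033
```

```bash
python3 -c "
from h import *
go(.5236,.0073,.0118,93.2)"
```

```text
t 14.15 tcp [0.5324 0.0597 0.1392] jaw 92.89 tilt [-0.053  0.018 -0.998] F [ 1.2  0.7 -1. ] open 0.033 q6 -1.67
turn -0.005 shift now-axes [ 0.0182 -0.0542  0.1257] after-turn axes [ 0.0185 -0.0541  0.1257]
```

```bash
sed -i "s/'tilt',M\[2\].round(3)/'zt',(M[:2,2]*1000).round(1),'tilt',M[2].round(3),'q',o['q'].round(3)/" h.py; python3 -c "
from h import *
go(.5236,.0073,.0118,93.2)"
```

```text
t 14.15 tcp [0.5324 0.0597 0.1392] jaw 92.89 zt [52.1 20.4] tilt [-0.053  0.018 -0.998] q [-0.039 -0.123  1.942  0.023  1.271 -1.666] F [ 1.2  0.7 -1. ] open 0.033 q6 -1.67
turn -0.005 shift now-axes [ 0.0182 -0.0542  0.1257] after-turn axes [ 0.0185 -0.0541  0.1257]
```

{"op": "apply_moves", "data": {
  "deltas": [
    [0.009,-0.027,0,0,-1],
    [0.009,-0.027,0,0,-1],
    [0,0,0,0,-1],
    [0,0,0,0,-1],
    [0,0,0,0,-1],
    [0,0,0,0,-1],
    [0,0,0,0,-1],
    [0,0,0,0,-1]
  ]
}}

```text
t: 15.15
tool_pos: [0.5189, 0.0082, 0.1421]
tool_rot: [-0.085, 3.081, 0.032]
contact_force: [-0.1, -0.1, 0.2]
opening: 0.0331
```

```bash
python3 -c "
from h import *
go(.5236,.0073,.0118,93.2)"
```

```text
t 15.15 tcp [0.5189 0.0082 0.1421] jaw 93.19 zt [58.2 22.6] tilt [-0.059  0.019 -0.998] q [-0.144 -0.172  1.981  0.032  1.278 -1.779] F [-0.1 -0.1  0.2] open 0.0331 q6 -1.78
turn -0.0 shift now-axes [ 0.0031 -0.0037  0.1303] after-turn axes [ 0.0031 -0.0037  0.1303]
```

{"op": "apply_moves", "data": {
  "deltas": [
    [0.002,-0.002,0.055,0,-1],
    [0,0,0,0,-1],
    [0,0,0.045,0,-1],
    [0,0,0,0,-1],
    [0,0,0,0,-1],
    [0,0,0,0,-1],
    [0,0,0,0,-1],
    [0,0,0,0,-1]
  ]
}}

```text
t: 16.15
tool_pos: [0.5329, 0.0072, 0.0549]
tool_rot: [-0.085, 3.06, 0.027]
contact_force: [0.3, 0.7, -0.7]
opening: 0.0327
```

```bash
python3 -c "
from h import *
go(.5236,.0073,.0118,93.2)"
```

```text
t 16.15 tcp [0.5329 0.0072 0.0549] jaw 93.21 zt [79.9 19.7] tilt [-0.081  0.015 -0.997] q [-0.143 -0.038  2.018  0.035  1.085 -1.784] F [ 0.3  0.7 -0.7] open 0.0327 q6 -1.78
turn 0.0 shift now-axes [ 0.0128 -0.      0.0422] after-turn axes [ 0.0128 -0.0001  0.0422]
```

{"op": "apply_moves", "data": {
  "deltas": [
    [0.004,0,0.008,0,-1],
    [0.004,0,0.008,0,-1],
    [0.004,0,0.008,0,-1],
    [0.001,0,0.008,0,-1],
    [0,0,0.007,0,-1],
    [0,0,0,0,-1],
    [0,0,0,0,-1],
    [0,0,0,0,-1]
  ]
}}

```text
t: 17.15
tool_pos: [0.5228, 0.0073, 0.0128]
tool_rot: [-0.085, 3.06, 0.027]
contact_force: [-1.5, -1.4, 3.3]
opening: 0.0328
```

```bash
python3 -c "
from h import *
go(.5236,.0073,.0118,93.2)"
```

```text
t 17.15 tcp [0.5228 0.0073 0.0128] jaw 93.21 zt [79.9 19.8] tilt [-0.081  0.015 -0.997] q [-0.145  0.007  2.057  0.037  1.002 -1.79 ] F [-1.5 -1.4  3.3] open 0.0328 q6 -1.79
turn 0.0 shift now-axes [-0.0007 -0.      0.0011] after-turn axes [-0.0007 -0.      0.0011]
```

{"op": "apply_moves", "data": {
  "deltas": [
    [0,0,0,0,0],
    [0,0,0,0,0],
    [0,0,0,0,0],
    [0,0,-0.06,0,0],
    [0,0,0,0,0],
    [0,0,-0.06,0,0],
    [0,0,0,0,0],
    [0,0,0,0,0]
  ]
}}

```text
t: 18.15
tool_pos: [0.511, 0.0052, 0.1281]
tool_rot: [-0.085, 3.065, 0.029]
contact_force: [0.4, -0.6, -0.3]
opening: 0.0427
```

```bash
python3 -c "
from h import *
go(.5236,.0073,.0118,93.2)
im=ctrl.get_image('top');save(im,'top2')"
```

```text
t 18.15 tcp [0.511  0.0052 0.1281] jaw 93.2 zt [74.5 20.7] tilt [-0.076  0.017 -0.997] q [-0.153 -0.188  2.021  0.034  1.239 -1.789] F [ 0.4 -0.6 -0.3] open 0.0427 q6 -1.79
turn -0.0 shift now-axes [-0.0038 -0.0005  0.117 ] after-turn axes [-0.0038 -0.0005  0.117 ]
```

View pics/top2.png

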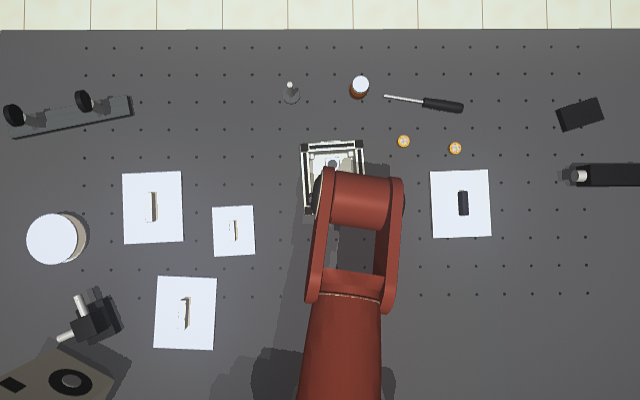

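{"op": "apply_moves", "data": {
  "deltas": [
    [-0.06,0,0,0,0],
    [0,0,0,0,0],
    [-0.06,0,0,0,0],
    [0,0,0,0,0],
    [0,0,0,0,0],
    [0,0,0,0,0],
    [0,0,0,0,0],
    [0,0,0,0,0]
  ]
}}

```text
t: 19.2
tool_pos: [0.6207, 0.0129, 0.1218]
tool_rot: [-0.084, 3.091, 0.034]
contact_force: [-0.2, 0.0, -0.5]
opening: 0.0426
```

```bash
python3 -c "
from h import *
go(.5236,.0073,.0118,93.2)"
```

```text
t 19.2 tcp [0.6207 0.0129 0.1218] jaw 93.15 zt [48.6 23.3] tilt [-0.05   0.021 -0.999] q [-0.112  0.102  1.751  0.03   1.244 -1.746] F [-0.2  0.  -0.5] open 0.0426 q6 -1.75
turn -0.001 shift now-axes [ 0.1026 -0.0025  0.105 ] after-turn axes [ 0.1026 -0.0024  0.105 ]
```

{"op": "apply_moves", "data": {
  "deltas": [
    [0.02,0,0,0,0],
    [0.02,0,0,0,0],
    [0.02,0,0,0,0],
    [0.02,0,0,0,0],
    [0.02,0,0,0,0],
    [0.02,0,0,0,0],
    [0,0,0,0,0],
    [0,0,0,0,0]
  ]
}}

```text
t: 20.2
tool_pos: [0.4988, 0.0059, 0.1203]
tool_rot: [-0.084, 3.08, 0.031]
contact_force: [-0.2, -0.5, 0.2]
opening: 0.0425
```

```bash
python3 -c "
from h import *
go(.5236,.0073,.0118,93.2)"
```

```text
t 20.2 tcp [0.4988 0.0059 0.1203] jaw 93.15 zt [59.3 21.8] tilt [-0.06   0.019 -0.998] q [-0.155 -0.201  2.045  0.032  1.243 -1.79 ] F [-0.2 -0.5  0.2] open 0.0425 q6 -1.79
turn -0.001 shift now-axes [-0.0183 -0.0019  0.1098] after-turn axes [-0.0183 -0.0019  0.1098]
```

{"op": "apply_moves", "data": {
  "deltas": [
    [-0.06,0,0,0,0],
    [0,0,0,0,0],
    [-0.06,0,0,0,0],
    [0,0,0,0,0],
    [0,0.06,0,0,0],
    [0,0,0,0,0],
    [0,0.06,0,0,0],
    [0,0,0,0,0]
  ]
}}

```text
t: 21.2
tool_pos: [0.6091, 0.1334, 0.1228]
tool_rot: [-0.08, 3.094, 0.033]
contact_force: [-0.2, -0.6, 0.8]
opening: 0.0425
```

```bash
python3 -c "
from h import *
go(.4346,.2552,.12,93)"
```

```text
t 21.2 tcp [0.6091 0.1334 0.1228] jaw 93.0 zt [45.9 22.4] tilt [-0.047  0.02  -0.999] q [ 0.088  0.106  1.744  0.019  1.244 -1.54 ] F [-0.2 -0.6  0.8] open 0.0425 q6 -1.54
turn 0.0 shift now-axes [ 0.1679  0.1307 -0.0025] after-turn axes [ 0.1679  0.1307 -0.0025]
```

{"op": "apply_moves", "data": {
  "deltas": [
    [0.016,0.05,0,0,0],
    [0.016,0.05,0,0,0],
    [0.016,0.05,0,0,0],
    [0.011,-0.005,0,0,0],
    [0.011,-0.005,0,0,0],
    [0.011,-0.005,0,0,0],
    [0.011,-0.005,0,0,0],
    [0.011,-0.005,0,0,0]
  ]
}}

```text
t: 22.2
tool_pos: [0.4988, 0.2453, 0.1234]
tool_rot: [-0.065, 3.088, 0.027]
contact_force: [-0.2, -0.5, 0.3]
opening: 0.0428
```

```bash
python3 -c "
from h import *
go(.4346,.2552,.12,93)"
```

```text
t 22.2 tcp [0.4988 0.2453 0.1234] jaw 92.44 zt [52.7 18.5] tilt [-0.053  0.016 -0.998] q [ 3.230e-01 -5.700e-02  1.909e+00  1.000e-03  1.234e+00 -1.291e+00] F [-0.2 -0.5  0.3] open 0.0428 q6 -1.29
turn -0.01 shift now-axes [0.0638 0.0126 0.0002] after-turn axes [0.0637 0.0132 0.0002]
```

{"op": "apply_moves", "data": {
  "deltas": [
    [0.011,-0.005,0,0,0],
    [0.011,-0.005,0,0,0],
    [0.011,-0.005,0,0,0],
    [0.011,-0.005,0,0,0],
    [0.011,-0.005,0,0,0],
    [0.011,-0.005,0,0,0],
    [0.011,-0.005,0,0,0],
    [0,0,0,0,0]
  ]
}}

```text
t: 23.2
tool_pos: [0.4174, 0.2038, 0.1182]
tool_rot: [-0.064, 3.087, 0.027]
contact_force: [0.5, 0.4, -0.0]
opening: 0.0425
```

```bash
python3 -c "
from h import *
go(.4346,.2552,.12,93)"
```

```text
t 23.2 tcp [0.4174 0.2038 0.1182] jaw 92.42 zt [53.1 18.5] tilt [-0.054  0.016 -0.998] q [ 0.292 -0.29   2.121  0.003  1.255 -1.321] F [ 0.5  0.4 -0. ] open 0.0425 q6 -1.32
turn -0.01 shift now-axes [-0.0194  0.0507  0.0001] after-turn axes [-0.0199  0.0505  0.0001]
```

{"op": "apply_moves", "data": {
  "deltas": [
    [-0.056,0.025,0,0,0],
    [0,0,0,0,0],
    [-0.056,0.025,0,0,0],
    [0,0,0,0,0],
    [0,0,0,0,0],
    [0,0,0,0,0],
    [0,0,0,0,0],
    [0,0,0,0,0]
  ]
}}

```text
t: 24.2
tool_pos: [0.5206, 0.2561, 0.1182]
tool_rot: [-0.064, 3.1, 0.021]
contact_force: [-0.1, 0.8, 0.8]
opening: 0.0425
```

```bash
python3 -c "
from h import *
go(.4346,.2552,.12,93)"
```

```text
t 24.2 tcp [0.5206 0.2561 0.1182] jaw 92.39 zt [40.8 14.1] tilt [-0.041  0.012 -0.999] q [ 0.329  0.016  1.847  0.     1.236 -1.283] F [-0.1  0.8  0.8] open 0.0425 q6 -1.28
turn -0.011 shift now-axes [ 0.0858  0.0027 -0.0054] after-turn axes [ 0.0858  0.0036 -0.0054]
```

{"op": "apply_moves", "data": {
  "deltas": [
    [0.0145,-0.0065,0,0,0],
    [0.0145,-0.0065,0,0,0],
    [0.0145,-0.0065,0,0,0],
    [0.0145,-0.0065,0,0,0],
    [0.0145,-0.0065,0,0,0],
    [0.0145,-0.0065,0,0,0],
    [0.0145,-0.0065,0,0,0],
    [0,0,0,0,0]
  ]
}}

```text
t: 25.2
tool_pos: [0.4182, 0.2049, 0.1168]
tool_rot: [-0.064, 3.091, 0.024]
contact_force: [0.9, 0.4, 0.2]
opening: 0.0425
```

```bash
python3 -c "
from h import *
go(.4346,.2552,.12,93)"
```

```text
t 25.2 tcp [0.4182 0.2049 0.1168] jaw 92.39 zt [49.  16.7] tilt [-0.05   0.015 -0.999] q [ 2.940e-01 -2.820e-01  2.117e+00  2.000e-03  1.255e+00 -1.318e+00] F [0.9 0.4 0.2] open 0.0425 q6 -1.32
turn -0.011 shift now-axes [-0.0185  0.0497 -0.0016] after-turn axes [-0.0191  0.0495 -0.0016]
```

{"op": "apply_moves", "data": {
  "deltas": [
    [-0.057,0.025,0,0,0],
    [-0.057,0.025,0,0,0],
    [0,0,0,0,0],
    [0,0,0,0,0],
    [0.0145,-0.0065,0,0,0],
    [0.0145,-0.0065,0,0,0],
    [0.0145,-0.0065,0,0,0],
    [0.0145,-0.0065,0,0,0]
  ]
}}

```text
t: 26.2
tool_pos: [0.4715, 0.2309, 0.1194]
tool_rot: [-0.063, 3.089, 0.025]
contact_force: [0.3, -0.1, -0.4]
opening: 0.0429
```

```bash
python3 -c "
from h import *
go(.4346,.2552,.12,93)"
```

```text
t 26.2 tcp [0.4715 0.2309 0.1194] jaw 92.36 zt [51.1 17.3] tilt [-0.052  0.015 -0.999] q [ 3.130e-01 -1.270e-01  1.982e+00  1.000e-03  1.233e+00 -1.299e+00] F [ 0.3 -0.1 -0.4] open 0.0429 q6 -1.3
turn -0.011 shift now-axes [ 0.0358  0.0259 -0.0021] after-turn axes [ 0.0355  0.0262 -0.0021]
```

{"op": "apply_moves", "data": {
  "deltas": [
    [-0.057,0.025,0,0,0],
    [0,0,0,0,0],
    [-0.057,0.025,0,0,0],
    [0,0,0,0,0],
    [-0.057,0.025,0,0,0],
    [0,0,0,0,0],
    [-0.057,0.025,0,0,0],
    [0,0,0,0,0]
  ]
}}

```text
t: 27.2
tool_pos: [0.6677, 0.3297, 0.1079]
tool_rot: [-0.063, 3.132, 0.002]
contact_force: [-0.4, -0.2, 0.5]
opening: 0.0426
```

```bash
python3 -c "
from h import *
go(.4346,.2552,.12,93)"
```

```text
t 27.2 tcp [0.6677 0.3297 0.1079] jaw 92.31 zt [8.4 1.3] tilt [-0.008  0.001 -1.   ] q [ 0.359  0.411  1.406 -0.002  1.316 -1.251] F [-0.4 -0.2  0.5] open 0.0426 q6 -1.25
turn -0.012 shift now-axes [ 0.2358 -0.065  -0.0141] after-turn axes [ 0.2366 -0.0622 -0.0141]
```

{"op": "apply_moves", "data": {
  "deltas": [
    [0.0116,-0.0032,0,0,0],
    [0.0116,-0.0032,0,0,0],
    [0.0116,-0.0032,0,0,0],
    [0.0116,-0.0032,0,0,0],
    [0.0116,-0.0032,0,0,0],
    [0.0116,-0.0032,0,0,0],
    [0.0116,-0.0032,0,0,0],
    [0.0116,-0.0032,0,0,0]
  ]
}}

```text
t: 28.2
tool_pos: [0.5671, 0.2973, 0.1134]
tool_rot: [-0.063, 3.126, 0.005]
contact_force: [0.2, -0.2, -0.2]
opening: 0.0428
```

{"op": "apply_moves", "data": {
  "deltas": [
    [0.0116,-0.0032,-0.001,-0.012,0],
    [0.0116,-0.0032,-0.002,0,0],
    [0.0116,-0.0032,-0.002,0,0],
    [0.0116,-0.0032,-0.002,0,0],
    [0.0116,-0.0032,-0.002,0,0],
    [0.0116,-0.0032,-0.002,0,0],
    [0.0116,-0.0032,0,0,0],
    [0.0116,-0.0032,0,0,0]
  ]
}}

```text
t: 29.2
tool_pos: [0.4694, 0.2648, 0.1238]
tool_rot: [-0.083, 3.125, 0.005]
contact_force: [-0.1, 0.3, 1.0]
opening: 0.0427
```

```bash
python3 -c "
from h import *
go(.4346,.2552,.12,93)
im=ctrl.get_image('top');save(im,'top3',(285,125,100,100),6)"; python3 look.py|egrep "cA|cB|lid"
```

```text
t 29.2 tcp [0.4694 0.2648 0.1238] jaw 93.06 zt [14.9  3.8] tilt [-0.015  0.003 -1.   ] q [ 0.377 -0.071  1.921 -0.002  1.276 -1.247] F [-0.1  0.3  1. ] open 0.0427 q6 -1.25
turn 0.001 shift now-axes [ 0.0353 -0.0077  0.0033] after-turn axes [ 0.0353 -0.0078  0.0033]
lid c [ 496.1 -310.9] mean [ 495.6 -309.6] size [163.3 145.4] ang 1.7 z [0.0125 0.0153 0.0179] 3460
cA c [ 653.1 -172.2] mean [ 653.6 -171.4] size [24.7 26.3] ang 2.0 z [0.0111 0.0137 0.0164] 91
cB c [ 634.6 -300.2] mean [ 634.4 -300.4] size [25.1 26.6] ang 1.4 z [0.0098 0.0133 0.0157] 98
```

View pics/top3.png

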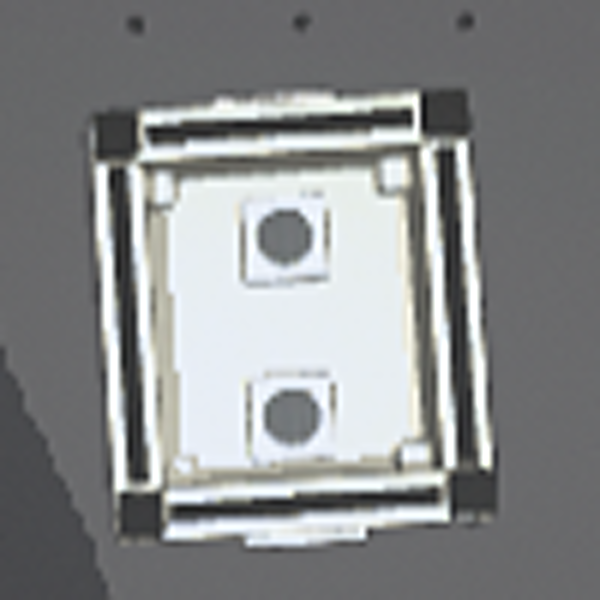

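Both blocks lie flat on the box floor, near crop pixels (285,238) and (292,418), and are clear of the posts. Next is the sheet.

{"op": "apply_moves", "data": {
  "deltas": [
    [0.012,-0.003,0,0,0],
    [0.012,-0.003,0,0,0],
    [0.011,-0.002,0,0,0],
    [0,0,0,0,0],
    [0,0,0,0,0],
    [0,0,0,0,0],
    [0,0,0,0,0],
    [0,0,0,0,0]
  ]
}}

```text
t: 30.3
tool_pos: [0.4329, 0.2544, 0.1232]
tool_rot: [-0.084, 3.125, 0.005]
contact_force: [0.1, 0.8, 0.1]
opening: 0.0423
```

```bash
python3 wl.py w_s .016 .026;python3 wl.py w_s2 .0 .009; python3 -c "
from h import *
go(.4346,.2552,.009,93)"
```

```text
px [315. 195.]
w_s c [434. 258.] mean [433.1 257.7] size [49.8 10.3] ang 2.9 z [0.0206 0.0218 0.0229] 724
px [315. 189.]
w_s2 c [435.8 258.9] mean [428.8 257.6] size [126.1 112.1] ang 3.1 z [0.0027 0.0039 0.005 ] 13868
t 30.4 tcp [0.4328 0.2544 0.1232] jaw 93.07 zt [15.3  4. ] tilt [-0.015  0.003 -1.   ] q [ 3.840e-01 -1.640e-01  2.007e+00 -2.000e-03  1.283e+00 -1.239e+00] F [0.8 0.8 0.1] open 0.0426 q6 -1.24
turn 0.001 shift now-axes [-0.      0.0003  0.1142] after-turn axes [-0.      0.0003  0.1142]
```

View pics/w_s.png

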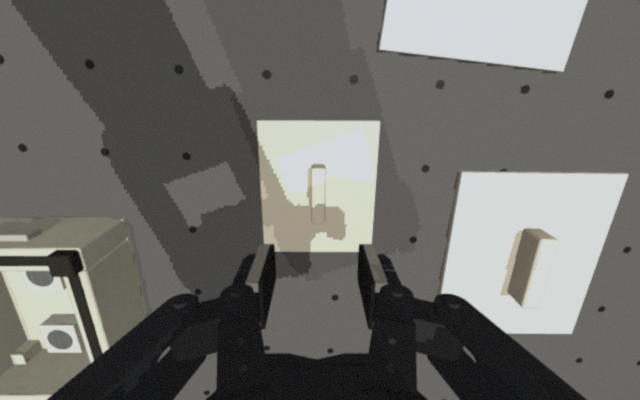

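{"op": "apply_moves", "data": {
  "deltas": [
    [0,0.002,0.012,0,0],
    [0,0,0.012,0,0],
    [0,0,0.012,0,0],
    [0,0,0.012,0,0],
    [0,0,0.012,0,0],
    [0,0,0.012,0,0],
    [0,0,0.012,0,0],
    [0,0,0.012,0,0]
  ]
}}

```text
t: 31.4
tool_pos: [0.4338, 0.2567, 0.02]
tool_rot: [-0.084, 3.126, 0.005]
contact_force: [0.2, -0.1, 0.4]
opening: 0.0427
```

```bash
python3 -c "
from h import *
go(.4342,.2565,.009,93)"
```

```text
t 31.4 tcp [0.4338 0.2567 0.02  ] jaw 93.06 zt [14.4  3.6] tilt [-0.015  0.003 -1.   ] q [ 3.880e-01 -8.000e-03  2.055e+00 -2.000e-03  1.079e+00 -1.235e+00] F [ 0.2 -0.1  0.4] open 0.0427 q6 -1.24
turn 0.001 shift now-axes [-0.0002 -0.0003  0.011 ] after-turn axes [-0.0002 -0.0003  0.011 ]
```

{"op": "apply_moves", "data": {
  "deltas": [
    [0,0,0.006,0,0],
    [0,0,0.005,0,0],
    [0,0,0,0,-1],
    [0,0,0,0,-1],
    [0,0,0,0,-1],
    [0,0,0,0,-1],
    [0,0,0,0,-1],
    [0,0,0,0,-1]
  ],
  "grip_force": 60
}}

```text
t: 32.4
tool_pos: [0.434, 0.2568, 0.0081]
tool_rot: [-0.083, 3.126, 0.005]
contact_force: [0.1, 0.5, -1.6]
opening: 0.0101
```

```bash
python3 -c "
from h import *
go(.5595,.0073,.13,93.2)"
```

```text
t 32.4 tcp [0.434  0.2568 0.0081] jaw 93.06 zt [14.2  3.5] tilt [-0.014  0.003 -1.   ] q [ 3.880e-01  1.300e-02  2.058e+00 -2.000e-03  1.056e+00 -1.235e+00] F [ 0.1  0.5 -1.6] open 0.0101 q6 -1.24
turn -0.002 shift now-axes [-0.1138 -0.2555 -0.121 ] after-turn axes [-0.1132 -0.2558 -0.121 ]
```

{"op": "apply_moves", "data": {
  "deltas": [
    [0,0,-0.01,0,-1],
    [0,0,-0.013,0,-1],
    [0,0,-0.013,0,-1],
    [0,0,-0.013,0,-1],
    [0,0,-0.013,0,-1],
    [0,0,-0.013,0,-1],
    [0,0,-0.013,0,-1],
    [0,0,-0.013,0,-1]
  ]
}}

```text
t: 33.4
tool_pos: [0.4325, 0.2565, 0.1166]
tool_rot: [-0.084, 3.125, 0.005]
contact_force: [-0.0, -1.1, -1.9]
opening: 0.0103
```

```bash
python3 -c "
from h import *
go(.5595,.0073,.13,93.2)"
```

```text
t 33.4 tcp [0.4325 0.2565 0.1166] jaw 93.06 zt [15.1  3.9] tilt [-0.015  0.003 -1.   ] q [ 3.880e-01 -1.540e-01  2.010e+00 -2.000e-03  1.270e+00 -1.235e+00] F [-0.  -1.1 -1.9] open 0.0103 q6 -1.24
turn -0.002 shift now-axes [-0.1137 -0.2555 -0.0124] after-turn axes [-0.1131 -0.2558 -0.0124]
```

{"op": "apply_moves", "data": {
  "deltas": [
    [-0.03,-0.03,0,0,-1],
    [0,0,0,0,-1],
    [-0.03,-0.03,0,0,-1],
    [0,0,0,0,-1],
    [-0.03,-0.03,0,0,-1],
    [0,0,0,0,-1],
    [-0.01,-0.03,0,0,-1],
    [0,0,0,0,-1]
  ]
}}

```text
t: 34.4
tool_pos: [0.5372, 0.145, 0.1202]
tool_rot: [-0.091, 3.128, 0.013]
contact_force: [0.9, 0.9, -0.3]
opening: 0.0105
```

```bash
python3 -c "
from h import *
go(.5595,.0073,.13,93.2)"
```

```text
t 34.4 tcp [0.5372 0.145  0.1202] jaw 93.32 zt [11.5  8.8] tilt [-0.012  0.008 -1.   ] q [ 0.126 -0.024  1.882  0.008  1.271 -1.505] F [ 0.9  0.9 -0.3] open 0.0105 q6 -1.5
turn 0.002 shift now-axes [-0.0144 -0.1387 -0.0107] after-turn axes [-0.0147 -0.1386 -0.0107]
```

{"op": "apply_moves", "data": {
  "deltas": [
    [-0.002,-0.0175,-0.002,0,-1],
    [-0.002,-0.0175,-0.002,0,-1],
    [-0.002,-0.0175,0,0,-1],
    [-0.002,-0.0175,0,0,-1],
    [-0.002,-0.0175,0,0,-1],
    [-0.002,-0.0175,0,0,-1],
    [-0.002,-0.0175,0,0,-1],
    [0,-0.01,0,0,-1]
  ]
}}

```text
t: 35.4
tool_pos: [0.5584, 0.0066, 0.1231]
tool_rot: [-0.094, 3.13, 0.014]
contact_force: [0.1, 0.0, -1.1]
opening: 0.0101
```

```bash
cat > boxsee.py <<'E'
import sys
from h import *
# wrist: gasket/box seen vs predicted
o=ctrl.get_obs();im=ctrl.get_image('wrist');save(im,sys.argv[1]);P=cloud(im,o)
for n,p in dict(a=(75,65),b=(75,-65),c=(-75,-65),d=(-75,65)).items():
    c,s=np.cos(np.radians(3.2)),np.sin(np.radians(3.2));print(n,proj(im,[.5595+(c*p[0]-s*p[1])/1e3,.0073+(s*p[0]+c*p[1])/1e3,.07],o).round())
E
python3 boxsee.py w_sb;python3 -c "
from h import *
go(.5595,.0073,.13,93.2)"
```

```text
a [400. 310.]
b [230. 311.]
c [209. 106.]
d [422. 108.]
t 35.45 tcp [0.5584 0.0058 0.1231] jaw 93.41 zt [9.8 8.4] tilt [-0.01   0.008 -1.   ] q [-0.128 -0.02   1.873  0.01   1.28  -1.761] F [ 0.2 -0.1 -0.9] open 0.0104 q6 -1.76
turn 0.004 shift now-axes [-0.0012  0.0015 -0.0069] after-turn axes [-0.0012  0.0015 -0.0069]
```

View pics/w_sb.png

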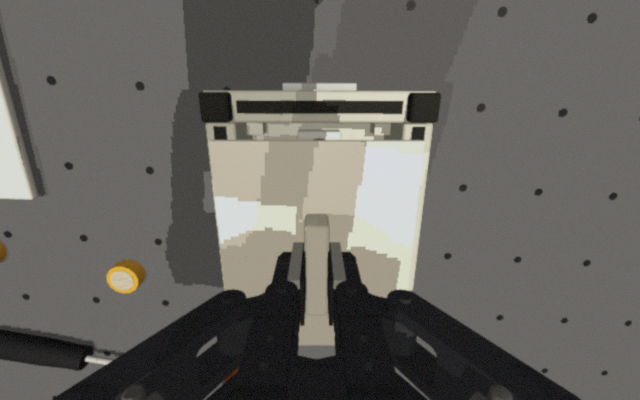

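```bash
cat > rib.py <<'E'
from h import *
o=ctrl.get_obs();im=ctrl.get_image('wrist');P=cloud(im,o);M=R.from_rotvec(o['tool_rot']).as_matrix()
Q=(P-o['tool_pos'])@M
ok=im['range_z']>.05
def st(m,n):
    q=Q[m];print(n,m.sum(),'x',np.percentile(q[:,0],[1,50,99]).round(4),'y',np.percentile(q[:,1],[1,50,99]).round(4),'z',np.percentile(q[:,2],[5,50,95]).round(4))
z=Q[...,2]
st(ok&(abs(Q[...,1])<.012)&(abs(z+.014)<.003)&(Q[...,0]>.0)&(Q[...,0]<.04),'rib')
# sheet top plane ~ z=+.004
m=ok&(abs(Q[...,1])<.065)&(abs(z-.004)<.004)&(Q[...,0]>-.05)&(Q[...,0]<.07)
st(m,'sheet')
for x0 in (.02,.035,.05):
    mm=m&(abs(Q[...,0]-x0)<.003); st(mm,'sheet x%.3f'%x0)
q=Q[m];A=np.c_[q[:,:2],np.ones(len(q))];print('sheet plane slopes in tool',np.linalg.lstsq(A,q[:,2],rcond=None)[0])
# far gasket pads (dark), plane at z world .07
g=im['img'].max(-1)
for n,(u,v) in dict(c=(215,107),d=(423,107)).items():
    m=np.zeros_like(ok);m[v-17:v+18,u-18:u+19]=1;m=m&ok&(g<60)&(abs(P[...,2]-.07)<.006)
    print(n,P[m].mean(0).round(4),np.ptp(P[m],0).round(4),m.sum())
E
python3 rib.py
```

```text
rib 1351 x [0.0004 0.0123 0.0244] y [-0.0103  0.0005  0.011 ] z [-0.0153 -0.014  -0.0121]
sheet 26151 x [-0.0435  0.03    0.0606] y [-0.0493  0.0005  0.0509] z [0.0025 0.0036 0.0048]
sheet x0.020 1871 x [0.0171 0.02   0.0229] y [-0.0494 -0.0057  0.0509] z [0.0028 0.0037 0.0046]
sheet x0.035 2336 x [0.0321 0.035  0.0379] y [-0.0492  0.0005  0.0508] z [0.0025 0.0035 0.0044]
sheet x0.050 2591 x [0.047 0.05  0.053] y [-0.0492  0.0005  0.0506] z [0.0023 0.0033 0.0043]
sheet plane slopes in tool [-0.01217964  0.00079162  0.00394355]
c [ 0.4884 -0.0585  0.0691] [0.018  0.0187 0.0078] 881
d [0.4809 0.069  0.0694] [0.0176 0.0177 0.0078] 841
```

```bash
python3 -c "
from h import *
go(.5596,.0088,.075,93.4)"
```

```text
t 35.5 tcp [0.5583 0.0068 0.123 ] jaw 93.41 zt [9.7 9.3] tilt [-0.01   0.009 -1.   ] q [-0.126 -0.02   1.873  0.011  1.28  -1.76 ] F [-0.1  0.9 -0.6] open 0.0099 q6 -1.76
turn 0.0 shift now-axes [-0.0009  0.0015  0.0481] after-turn axes [-0.0009  0.0015  0.0481]
```

{"op": "apply_moves", "data": {
  "deltas": [
    [-0.001,0.002,0.01,0,-1],
    [0,0,0.01,0,-1],
    [0,0,0.01,0,-1],
    [0,0,0.01,0,-1],
    [0,0,0.008,0,-1],
    [0,0,0,0,-1],
    [0,0,0,0,-1],
    [0,0,0,0,-1]
  ]
}}

```text
t: 36.5
tool_pos: [0.5588, 0.0114, 0.0706]
tool_rot: [-0.097, 3.132, 0.016]
contact_force: [0.1, 0.0, -0.9]
opening: 0.0104
```

```bash
python3 boxsee.py w_sb2; python3 -c "
from h import *
go(.5596,.0088,.036,93.4)"
```

```text
a [415. 368.]
b [199. 369.]
c [160. 110.]
d [451. 112.]
t 36.55 tcp [0.5589 0.0114 0.0707] jaw 93.55 zt [ 7.9 10.3] tilt [-0.008  0.01  -1.   ] q [-0.118  0.047  1.901  0.012  1.187 -1.756] F [ 0.2 -0.2 -0.3] open 0.0105 q6 -1.76
turn 0.003 shift now-axes [-0.0003 -0.003   0.0347] after-turn axes [-0.0003 -0.003   0.0347]
```

View pics/w_sb2.png

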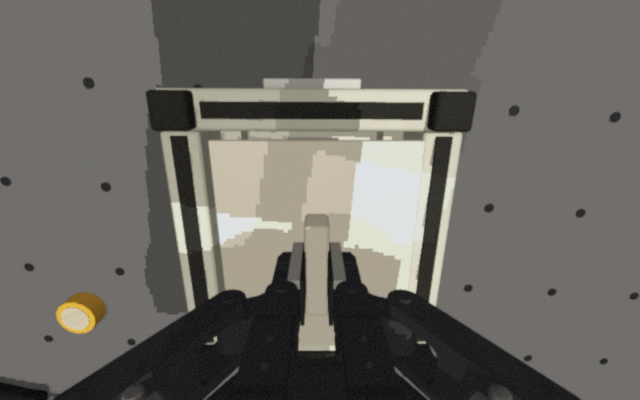

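```bash
cat > gk.py <<'E'
from h import *
import sys
pts=eval(sys.argv[1])
o=ctrl.get_obs();im=ctrl.get_image('wrist');P=cloud(im,o);ok=im['range_z']>.05
g=im['img'].max(-1);r=[]
for (u,v) in pts:
    m=np.zeros_like(ok);m[v-24:v+25,u-26:u+27]=1;m=m&ok&(g<70)&(abs(P[...,2]-.07)<.006)
    e=(P[m].min(0)+P[m].max(0))/2;q=np.median(P[m],0)
    print(P[m].mean(0).round(4),e.round(4),np.ptp(P[m],0).round(4),m.sum());r.append(P[m].mean(0))
a=r[1]-r[0];print('len',np.linalg.norm(a[:2]),'ang',np.degrees(np.arctan2(a[1],a[0]))-90)
th=np.arctan2(a[1],a[0])-np.pi/2;mid=(r[0]+r[1])/2
print('centre',(mid[:2]+.075*np.array([np.cos(th),np.sin(th)])).round(4))
E
python3 gk.py "[(171,111),(452,111)]"; python3 rib.py | grep -v "^[cd] "
```

```text
[ 0.4883 -0.0582  0.069 ] [ 0.4886 -0.0591  0.0677] [0.0182 0.0193 0.0072] 1694
[0.4808 0.0688 0.0693] [0.4808 0.0697 0.0679] [0.0181 0.0183 0.0077] 1609
len 0.12730162301534406 ang 3.3593062159787763
centre [0.5594 0.0097]
rib 1339 x [0.0004 0.0122 0.0244] y [-0.0103  0.0006  0.0109] z [-0.0153 -0.014  -0.0123]
sheet 26753 x [-0.0433  0.0306  0.0673] y [-0.0575  0.0005  0.0545] z [0.0024 0.0036 0.0048]
sheet x0.020 1890 x [0.0171 0.0201 0.0229] y [-0.0497 -0.0059  0.0508] z [0.0027 0.0037 0.0047]
sheet x0.035 2349 x [0.0321 0.035  0.038 ] y [-0.0499  0.0005  0.0508] z [0.0024 0.0035 0.0045]
sheet x0.050 2593 x [0.047 0.05  0.053] y [-0.0496  0.0005  0.0508] z [0.0022 0.0033 0.0043]
sheet plane slopes in tool [-0.01322194 -0.00046637  0.00398509]rib.py:19: RuntimeWarning: Mean of empty slice.
  print(n,P[m].mean(0).round(4),np.ptp(P[m],0).round(4),m.sum())
  ret = um.true_divide(
Traceback (most recent call last):
  File "rib.py", line 19, in <module>
    print(n,P[m].mean(0).round(4),np.ptp(P[m],0).round(4),m.sum())
                                  ~~~~~~^^^^^^^^
ValueError: zero-size array to reduction operation maximum which has no identity
```

{"op": "apply_moves", "data": {
  "deltas": [
    [0,-0.0025,0,-0.001,-1],
    [0,0,0,0,-1],
    [0,0,0.007,0,-1],
    [0,0,0.007,0,-1],
    [0,0,0.007,0,-1],
    [0,0,0.007,0,-1],
    [0,0,0,0,-1],
    [0,0,0,0,-1]
  ]
}}

```text
t: 37.65
tool_pos: [0.5588, 0.009, 0.0401]
tool_rot: [-0.098, 3.133, 0.016]
contact_force: [-0.4, 0.5, -1.5]
opening: 0.0105
```

```bash
python3 -c "
from h import *
go(.5594,.0091,.034,93.4)"
```

```text
t 37.65 tcp [0.5588 0.009  0.0401] jaw 93.6 zt [ 6.8 10.4] tilt [-0.007  0.01  -1.   ] q [-0.123  0.091  1.913  0.012  1.132 -1.761] F [-0.4  0.5 -1.5] open 0.0105 q6 -1.76
turn 0.004 shift now-axes [-0.0005 -0.      0.0061] after-turn axes [-0.0005 -0.      0.0061]
```

No contact so far. I'll lower it onto the posts and release.

{"op": "apply_moves", "data": {
  "deltas": [
    [0,0,0.003,0.003,-1],
    [0,0,0.002,0,-1],
    [0,0,0.001,0,-1],
    [0,0,0,0,-1],
    [0,0,0,0,-0.5],
    [0,0,0,0,-0.5],
    [0,0,0,0,-0.5],
    [0,0,0,0,-0.5]
  ]
}}

```text
t: 38.65
tool_pos: [0.5604, 0.0089, 0.0355]
tool_rot: [-0.093, 3.13, 0.015]
contact_force: [0.0, -0.5, 0.0]
opening: 0.0216
```

```bash
python3 -c "
from h import *
go(.5594,.0091,.034,93.4)"
```

```text
t 38.65 tcp [0.5604 0.0089 0.0355] jaw 93.42 zt [10.2 10. ] tilt [-0.011  0.009 -1.   ] q [-0.123  0.099  1.914  0.012  1.12  -1.758] F [ 0.  -0.5  0. ] open 0.0216 q6 -1.76
turn 0.0 shift now-axes [0.001  0.0003 0.0015] after-turn axes [0.001  0.0003 0.0015]
```

{"op": "apply_moves", "data": {
  "deltas": [
    [0,0,-0.01,0,-0.5],
    [0,0,-0.012,0,0],
    [0,0,-0.012,0,0],
    [0,0,-0.012,0,0],
    [0,0,-0.012,0,0],
    [0,0,-0.012,0,0],
    [0,0,-0.012,0.18,0],
    [0,0,0,0.18,0]
  ]
}}

```text
t: 39.65
tool_pos: [0.5607, 0.0079, 0.126]
tool_rot: [0.485, 3.091, 0.018]
contact_force: [-0.3, 0.8, 0.1]
opening: 0.0426
```

```bash
python3 -c "
from h import *
go(.6535,-.171,.13,3.4)"
```

```text
t 39.65 tcp [0.5607 0.0079 0.126 ] jaw 72.17 zt [14.3  9.5] tilt [-0.011  0.013 -1.   ] q [-0.124 -0.02   1.868  0.012  1.281 -1.387] F [-0.3  0.8  0.1] open 0.0426 q6 -1.39
turn 1.2 shift now-axes [-0.1432 -0.1418 -0.0044] after-turn axes [-0.184   0.0821 -0.0044]
```

{"op": "apply_moves", "data": {
  "deltas": [
    [-0.02,-0.02,0,0.171,0.5],
    [-0.023,-0.016,0,0.171,0.5],
    [-0.026,-0.012,0,0.171,0.5],
    [-0.0275,-0.008,0,0.171,0.5],
    [-0.028,-0.003,0,0.171,0.5],
    [-0.028,0.002,0,0.171,0.5],
    [-0.0275,0.007,0,0.171,0.5],
    [0,0,0,0,0.5]
  ]
}}

```text
t: 40.65
tool_pos: [0.6515, -0.1749, 0.1302]
tool_rot: [2.192, 2.244, 0.028]
contact_force: [-0.1, 0.2, -0.3]
opening: 0.0642
```

```bash
python3 -c "
from h import *
go(.6535,-.171,.13,3.4)
im=ctrl.get_image('top');save(im,'top4',(285,125,100,100),6);P=cloud(im);ok=im['range_z']>.1
Z=P[...,2];rect(P,reg(300,130,75,85,ok),'sheet',(.022,.035));rect(P,reg(300,130,75,85,ok),'rib',(.038,.053))
m=reg(315,160,35,40,ok)&(abs(Z-.029)<.006);A=np.c_[P[m][:,:2]-[.56,.007],np.ones(m.sum())];print(np.linalg.lstsq(A,Z[m],rcond=None)[0])"; python3 look.py|egrep "cA|cB|lid"
```

```text
t 40.65 tcp [ 0.6515 -0.1749  0.1302] jaw 1.35 zt [16.1  9.5] tilt [ 0.009  0.016 -1.   ] q [-0.379  0.235  1.585  0.015  1.31  -0.406] F [-0.1  0.2 -0.3] open 0.0642 q6 -0.41
turn -0.036 shift now-axes [0.0038 0.0021 0.0003] after-turn axes [0.0037 0.0023 0.0003]
sheet c [560.6   7.1] mean [559.4   7.8] size [127.7 107.2] ang 3.3 z [0.0257 0.0287 0.0314] 1881
rib c [559.2   8.3] mean [559.5   8.2] size [46.   9.6] ang 1.7 z [0.044  0.0467 0.0486] 82
[0.00132599 0.00196317 0.0286386 ]
lid c [ 459.7 -375.9] mean [ 453.9 -377.5] size [86.6 14.9] ang 1.3 z [0.0123 0.0152 0.0178] 142
cA c [ 653.8 -171.8] mean [ 653.7 -171.4] size [24.5 27.3] ang 59.4 z [0.0108 0.0135 0.0162] 95
cB none
```

View pics/top4.png

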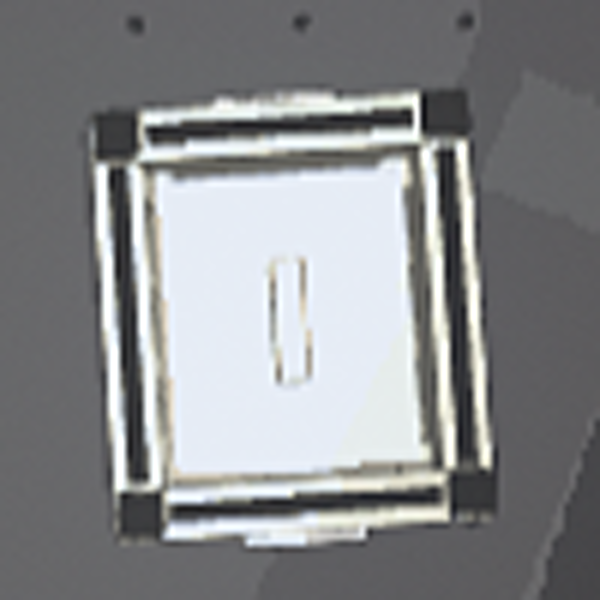

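The sheet is level at z=29 mm, with the rib near crop pixel (290,320). Next is cell A.

```bash
python3 wl.py w_cA .009 .022 .6538 -.1716; python3 -c "
from h import *
go(.6538,-.171,.006,2.5)"
```

```text
px [318. 193.]
w_cA c [ 655.5 -170.3] mean [ 655.4 -170.1] size [28.3 28.7] ang 9.3 z [0.0129 0.0142 0.0154] 808
t 40.8 tcp [ 0.6507 -0.1726  0.1298] jaw 1.53 zt [15.3 10.4] tilt [ 0.01   0.016 -1.   ] q [-0.376  0.233  1.588  0.016  1.31  -0.407] F [ 0.3 -0.5 -0.6] open 0.0641 q6 -0.41
turn -0.017 shift now-axes [0.0003 0.0012 0.1238] after-turn axes [0.0002 0.0012 0.1238]
```

View pics/w_cA.png

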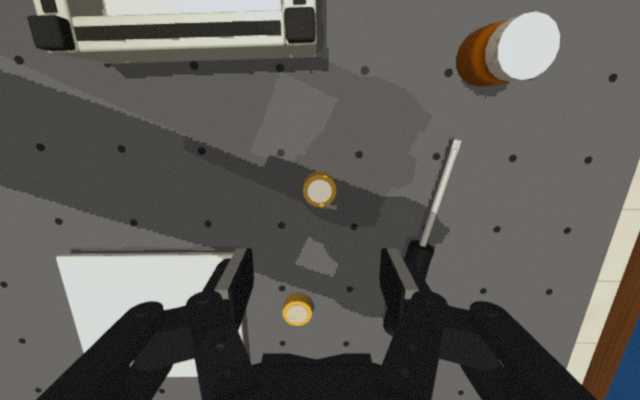

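{"op": "apply_moves", "data": {
  "deltas": [
    [0.001,0.0025,0.0125,0,0.5],
    [0,0,0.0125,0,0.5],
    [0,0,0.0125,0,0.5],
    [0,0,0.0125,0,0.4],
    [0,0,0.0125,0,0.3],
    [0,0,0.0125,0,0.2],
    [0,0,0.0125,0,0.2],
    [0,0,0.0125,0,0.2]
  ]
}}

```text
t: 41.8
tool_pos: [0.6537, -0.1676, 0.0224]
tool_rot: [2.185, 2.254, 0.028]
contact_force: [-0.4, 0.9, 1.0]
opening: 0.051
```

```bash
python3 -c "
from h import *
go(.655,-.1705,.005,2.5)"
```

```text
t 41.8 tcp [ 0.6537 -0.1676  0.0224] jaw 1.79 zt [13.6 11.3] tilt [ 0.011  0.014 -1.   ] q [-0.368  0.358  1.631  0.017  1.143 -0.406] F [-0.4  0.9  1. ] open 0.051 q6 -0.41
turn -0.012 shift now-axes [-0.0031  0.001   0.0173] after-turn axes [-0.0032  0.001   0.0173]
```

{"op": "apply_moves", "data": {
  "deltas": [
    [-0.003,0.001,0.008,0,0.2],
    [0,0,0.007,0,0.2],
    [0,0,0.002,0,0.2],
    [0,0,0,0,-1],
    [0,0,0,0,-1],
    [0,0,0,0,-1],
    [0,0,0,0,-1],
    [0,0,0,0,-1]
  ],
  "grip_force": 40
}}

```text
t: 42.8
tool_pos: [0.6555, -0.1708, 0.0045]
tool_rot: [2.184, 2.254, 0.028]
contact_force: [-0.9, 0.3, -0.9]
opening: 0.0281
```

```bash
python3 -c "
from h import *
c,s=np.cos(np.radians(3.3)),np.sin(np.radians(3.3))
for y in (28,-28): print(559.4-s*y, 8.3+c*y)
go(.561,-.0197,.125,3.3)"
```

```text
557.7882072451321 36.2535708651928
561.0117927548679 -19.653570865192794
t 42.8 tcp [ 0.6555 -0.1708  0.0045] jaw 1.79 zt [14.5 11. ] tilt [ 0.011  0.015 -1.   ] q [-0.371  0.387  1.629  0.017  1.116 -0.41 ] F [-0.9  0.3 -0.9] open 0.0281 q6 -0.41
turn -0.026 shift now-axes [ 0.1552 -0.088  -0.1202] after-turn axes [ 0.1575 -0.0838 -0.1202]
```

{"op": "apply_moves", "data": {
  "deltas": [
    [0,0,-0.013,0,-1],
    [0,0,-0.013,0,-1],
    [0,0,-0.013,0,-1],
    [0,0,-0.013,0,-1],
    [0,0,-0.013,0,-1],
    [0,0,-0.013,0,-1],
    [0,0,-0.013,0,-1],
    [0,0,-0.013,-0.026,-1]
  ]
}}

```text
t: 43.8
tool_pos: [0.6541, -0.1721, 0.1164]
tool_rot: [2.152, 2.283, 0.029]
contact_force: [0.2, -0.3, -0.3]
opening: 0.0281
```

```bash
python3 -c "
from h import *
go(.561,-.0197,.12,3.3)"
```

```text
t 43.8 tcp [ 0.6541 -0.1721  0.1164] jaw 3.36 zt [15.5 10.6] tilt [ 0.01   0.016 -1.   ] q [-0.374  0.253  1.588  0.016  1.29  -0.437] F [ 0.2 -0.3 -0.3] open 0.0281 q6 -0.44
turn 0.001 shift now-axes [ 0.1576 -0.0839 -0.0034] after-turn axes [ 0.1575 -0.0841 -0.0034]
```

{"op": "apply_moves", "data": {
  "deltas": [
    [0.0115,-0.006,-0.001,0,-1],
    [0.0115,-0.006,-0.001,0,-1],
    [0.0115,-0.006,-0.001,0,-1],
    [0.0115,-0.006,0,0,-1],
    [0.0115,-0.006,0,0,-1],
    [0.0115,-0.006,0,0,-1],
    [0.0115,-0.006,0,0,-1],
    [0.0115,-0.006,0,0,-1]
  ]
}}

```text
t: 44.8
tool_pos: [0.5961, -0.0763, 0.119]
tool_rot: [2.153, 2.285, 0.028]
contact_force: [-0.2, -0.5, -0.3]
opening: 0.0277
```

{"op": "apply_moves", "data": {
  "deltas": [
    [0.0115,-0.006,0,0,-1],
    [0.0115,-0.006,0,0,-1],
    [0.0115,-0.006,0,0,-1],
    [0.0115,-0.006,0,0,-1],
    [0.0115,-0.006,0,0,-1],
    [0,0,0,0,-1],
    [0,0,0,0,-1],
    [0,0,0,0,-1]
  ]
}}

```text
t: 45.8
tool_pos: [0.5604, -0.0163, 0.1196]
tool_rot: [2.151, 2.285, 0.029]
contact_force: [0.2, 0.1, -0.7]
opening: 0.0278
```

```bash
python3 -c "
from h import *
go(.561,-.0197,.034,3.3)
o=ctrl.get_obs();im=ctrl.get_image('wrist');save(im,'w_cp1')"
```

```text
t 45.8 tcp [ 0.5604 -0.0163  0.1196] jaw 3.45 zt [14.9 11.1] tilt [ 0.01   0.016 -1.   ] q [-0.169 -0.014  1.873  0.014  1.269 -0.233] F [ 0.2  0.1 -0.7] open 0.0278 q6 -0.23
turn 0.003 shift now-axes [-0.0043 -0.0009  0.0855] after-turn axes [-0.0043 -0.0009  0.0855]
```

View pics/w_cp1.png

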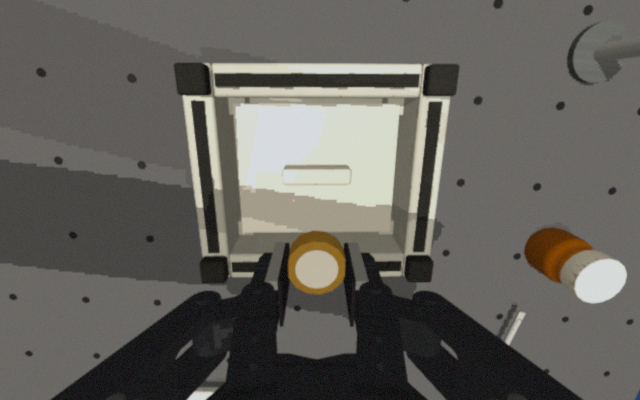

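{"op": "apply_moves", "data": {
  "deltas": [
    [-0.0045,-0.001,0.01,0,-1],
    [0,0,0.011,0,-1],
    [0,0,0.011,0,-1],
    [0,0,0.011,0,-1],
    [0,0,0.011,0,-1],
    [0,0,0.011,0,-1],
    [0,0,0.011,0,-1],
    [0,0,0,0,-1]
  ]
}}

```text
t: 46.85
tool_pos: [0.5597, -0.0208, 0.0363]
tool_rot: [2.154, 2.286, 0.026]
contact_force: [0.2, -0.0, -0.9]
opening: 0.0279
```

```bash
python3 -c "
from h import *
go(.561,-.0197,.034,3.3)"
```

```text
t 46.85 tcp [ 0.5597 -0.0208  0.0363] jaw 3.39 zt [11.7 11.5] tilt [ 0.011  0.012 -1.   ] q [-0.177  0.097  1.915  0.015  1.121 -0.242] F [ 0.2 -0.  -0.9] open 0.0279 q6 -0.24
turn 0.002 shift now-axes [0.001  0.0013 0.0023] after-turn axes [0.001  0.0013 0.0023]
```

{"op": "apply_moves", "data": {
  "deltas": [
    [0.001,0.001,0.002,0,-1],
    [0,0,0.0005,0,-1],
    [0,0,0,0,-0.2],
    [0,0,0,0,-0.1],
    [0,0,0,0,-0.1],
    [0,0,-0.01,0,-0.1],
    [0,0,-0.012,0,-0.1],
    [0,0,-0.012,0,-0.1]
  ]
}}

```text
t: 47.85
tool_pos: [0.5615, -0.0202, 0.0714]
tool_rot: [2.153, 2.284, 0.028]
contact_force: [0.8, -0.3, 0.4]
opening: 0.0383
```

{"op": "apply_moves", "data": {
  "deltas": [
    [0,0,-0.013,0,0],
    [0,0,-0.013,0,0],
    [0,0,-0.013,0,0],
    [0,0,-0.013,0,0],
    [-0.03,0,0,0,0.4],
    [-0.035,0.008,0,0,0.4],
    [-0.035,0.008,0,0,0.4],
    [-0.035,0.008,0,0,0.4]
  ]
}}

```text
t: 48.85
tool_pos: [0.5952, -0.1556, 0.1321]
tool_rot: [2.143, 2.285, 0.034]
contact_force: [0.2, 0.1, 0.7]
opening: 0.0594
```

```bash
python3 -c "
from h import *
go(.6345,-.3003,.12,3.3)
im=ctrl.get_image('top');save(im,'top5',(265,105,240,160),3.3)"; python3 look.py|egrep "cB|lid|hand"
```

```text
t 48.85 tcp [ 0.5952 -0.1556  0.1321] jaw 3.66 zt [21.  10.2] tilt [ 0.009  0.022 -1.   ] q [-0.385  0.098  1.736  0.018  1.292 -0.453] F [0.2 0.1 0.7] open 0.0594 q6 -0.45
turn 0.006 shift now-axes [-0.147   0.0297  0.0114] after-turn axes [-0.1468  0.0306  0.0114]
lid c [ 555.  -293.9] mean [ 560.6 -299.1] size [44.7 92.4] ang 1.4 z [0.0127 0.0153 0.0178] 437
cB none
handle none
```

View pics/top5.png

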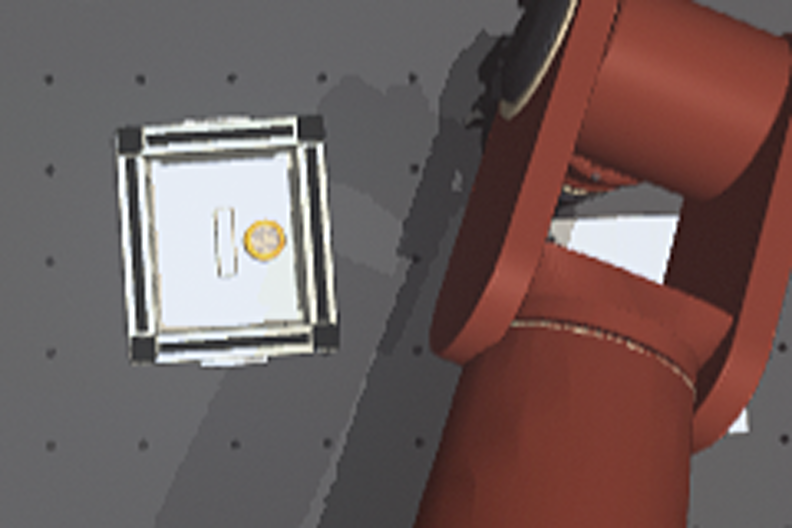

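{"op": "apply_moves", "data": {
  "deltas": [
    [-0.03,0.006,0.002,0,0.2],
    [-0.03,0.006,0.002,0,0.2],
    [-0.03,0.006,0.002,0,0.2],
    [-0.03,0.006,0.002,0,0.2],
    [-0.02,0.004,0.002,0,0.2],
    [-0.006,0.001,0,0,0.2],
    [0,0,0,0,0.2],
    [0,0,0,0,0.2]
  ]
}}

```text
t: 49.95
tool_pos: [0.6343, -0.3001, 0.1226]
tool_rot: [2.146, 2.288, 0.037]
contact_force: [0.1, 0.3, 0.4]
opening: 0.0514
```

```bash
python3 wl.py w_cB .009 .022 .6345 -.3003; python3 -c "
from h import *
go(.6345,-.3003,.006,3.3)"
```

```text
px [314. 197.]
w_cB c [ 578.3 -302.1] mean [ 577.8 -302.8] size [113.2   5.8] ang 89.9 z [0.0112 0.0155 0.0168] 780
t 50.0 tcp [ 0.6344 -0.3     0.1226] jaw 3.66 zt [19.6 13.6] tilt [ 0.012  0.02  -1.   ] q [-0.556  0.302  1.517  0.023  1.313 -0.626] F [ 0.7 -0.2 -0.9] open 0.0517 q6 -0.63
turn 0.006 shift now-axes [-0.0017 -0.0023  0.1166] after-turn axes [-0.0017 -0.0023  0.1166]
```

View pics/w_cB.png

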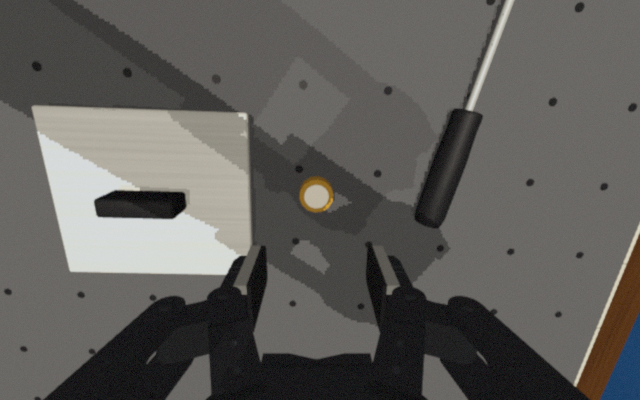

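```bash
python3 -c "
from h import *
o=ctrl.get_obs();im=ctrl.get_image('wrist');P=cloud(im,o)
m=reg(290,168,55,55,im['range_z']>.05);rect(P,m,'cB',(.009,.022))
go(.636,-.2995,.005,3.3)"
```

```text
cB c [ 637.  -299.6] mean [ 636.6 -299.3] size [27.6 29.1] ang 3.4 z [0.0128 0.0141 0.0154] 851
t 50.05 tcp [ 0.6344 -0.3001  0.1226] jaw 3.66 zt [19.6 13.4] tilt [ 0.012  0.02  -1.   ] q [-0.557  0.302  1.517  0.023  1.312 -0.626] F [-0.6 -0.1  0.5] open 0.0514 q6 -0.63
turn 0.006 shift now-axes [-0.0009 -0.0008  0.1176] after-turn axes [-0.0009 -0.0007  0.1176]
```

{"op": "apply_moves", "data": {
  "deltas": [
    [-0.001,-0.001,0.0125,0,0.2],
    [0,0,0.0125,0,0.2],
    [0,0,0.0125,0,0.2],
    [0,0,0.0125,0,0.2],
    [0,0,0.0125,0,0.2],
    [0,0,0.0125,0,0.2],
    [0,0,0.0125,0,0.2],
    [0,0,0.0125,0,0.2]
  ]
}}

```text
t: 51.05
tool_pos: [0.635, -0.2986, 0.0152]
tool_rot: [2.145, 2.289, 0.036]
contact_force: [-0.5, -0.6, -0.2]
opening: 0.0512
```

```bash
python3 -c "
from h import *
go(.636,-.2995,.005,3.3)"
```

```text
t 51.05 tcp [ 0.635  -0.2986  0.0152] jaw 3.71 zt [18.8 14.1] tilt [ 0.013  0.02  -1.   ] q [-0.554  0.422  1.562  0.024  1.149 -0.629] F [-0.5 -0.6 -0.2] open 0.0512 q6 -0.63
turn 0.007 shift now-axes [-0.0011  0.0007  0.0102] after-turn axes [-0.0011  0.0007  0.0102]
```

{"op": "apply_moves", "data": {
  "deltas": [
    [-0.001,0.001,0.006,0,0.2],
    [0,0,0.004,0,0.2],
    [0,0,0,0,-1],
    [0,0,0,0,-1],
    [0,0,0,0,-1],
    [0,0,0,0,-1],
    [0,0,-0.013,0,-1],
    [0,0,-0.013,0,-1]
  ]
}}

```text
t: 52.05
tool_pos: [0.6355, -0.2996, 0.0311]
tool_rot: [2.146, 2.29, 0.036]
contact_force: [1.0, 0.1, 0.5]
opening: 0.028
```

{"op": "apply_moves", "data": {
  "deltas": [
    [0,0,-0.013,0,-1],
    [0,0,-0.013,0,-1],
    [0,0,-0.013,0,-1],
    [0,0,-0.013,0,-1],
    [0,0,-0.013,0,-1],
    [0,0,-0.013,0,-1],
    [0,0,-0.013,0,-1],
    [0,0,0,0,-1]
  ]
}}

```text
t: 53.05
tool_pos: [0.6353, -0.302, 0.1328]
tool_rot: [2.142, 2.286, 0.038]
contact_force: [-0.1, -0.7, -0.1]
opening: 0.0277
```

```bash
python3 -c "
from h import *
go(.5582,.0365,.12,3.3)"
```

```text
t 53.05 tcp [ 0.6353 -0.302   0.1328] jaw 3.72 zt [23.1 11.4] tilt [ 0.01   0.024 -1.   ] q [-0.558  0.294  1.509  0.023  1.324 -0.629] F [-0.1 -0.7 -0.1] open 0.0277 q6 -0.63
turn 0.007 shift now-axes [ 0.3427 -0.0552  0.0149] after-turn axes [ 0.3422 -0.0577  0.0149]
```

{"op": "apply_moves", "data": {
  "deltas": [
    [0.028,-0.0046,0.001,0,-1],
    [0.028,-0.0046,0.001,0,-1],
    [0.028,-0.0046,0.001,0,-1],
    [0.028,-0.0046,0.001,0,-1],
    [0.028,-0.0046,0.001,0,-1],
    [0.028,-0.0046,0.001,0,-1],
    [0.028,-0.0046,0.001,0,-1],
    [0.028,-0.0046,0.001,0,-1]
  ]
}}

```text
t: 54.05
tool_pos: [0.58, -0.0751, 0.1212]
tool_rot: [2.151, 2.287, 0.034]
contact_force: [0.3, 0.4, 0.6]
opening: 0.0279
```

```bash
python3 -c "
from h import *
go(.5582,.0365,.12,3.3)"; python3 look.py|egrep "lid|hand"
```

```text
t 54.05 tcp [ 0.58   -0.0751  0.1212] jaw 3.5 zt [15.9 14.4] tilt [ 0.013  0.017 -1.   ] q [-0.265  0.042  1.814  0.019  1.274 -0.331] F [0.3 0.4 0.6] open 0.0279 q6 -0.33
turn 0.003 shift now-axes [ 0.1127 -0.015   0.0025] after-turn axes [ 0.1126 -0.0154  0.0025]
lid c [ 496.4 -321.6] mean [ 490.9 -331.8] size [163.3 123. ] ang 1.0 z [0.0125 0.0152 0.0179] 2388
handle c [ 496.6 -309.3] mean [ 495.7 -308.2] size [16.8 55.7] ang 89.9 z [0.0385 0.0426 0.0459] 169
```

{"op": "apply_moves", "data": {
  "deltas": [
    [0.022,-0.003,0,0,-1],
    [0.022,-0.003,0,0,-1],
    [0.022,-0.003,0,0,-1],
    [0.022,-0.003,0,0,-1],
    [0.015,-0.003,0,0,-1],
    [0.006,0,0,0,-1],
    [0,0,0,0,-1],
    [0,0,0,0,-1]
  ]
}}

```text
t: 55.1
tool_pos: [0.555, 0.04, 0.1203]
tool_rot: [-2.147, -2.289, -0.03]
contact_force: [0.3, 0.2, -0.3]
opening: 0.0279
```

```bash
python3 -c "
from h import *
o=ctrl.get_obs();im=ctrl.get_image('wrist');save(im,'w_cp2')
go(.5582,.0365,.0345,3.3)"
```

```text
t 55.15 tcp [0.555  0.04   0.1203] jaw 3.64 zt [11.2 16.1] tilt [ 0.015  0.012 -1.   ] q [-0.07  -0.023  1.881  0.018  1.274 -0.139] F [-0.1 -0.5 -0. ] open 0.0278 q6 -0.14
turn 0.006 shift now-axes [-0.005   0.0019  0.0857] after-turn axes [-0.005   0.0019  0.0857]
```

View pics/w_cp2.png

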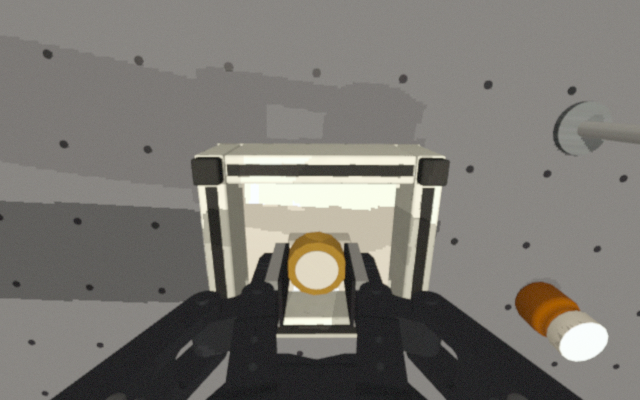

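{"op": "apply_moves", "data": {
  "deltas": [
    [-0.005,0.002,0.01,0,-1],
    [0,0,0.012,0,-1],
    [0,0,0.012,0,-1],
    [0,0,0.012,0,-1],
    [0,0,0.012,0,-1],
    [0,0,0.012,0,-1],
    [0,0,0.011,0,-1],
    [0,0,0,0,-1]
  ]
}}

```text
t: 56.15
tool_pos: [0.5581, 0.0351, 0.0324]
tool_rot: [-2.149, -2.286, -0.028]
contact_force: [-1.2, -0.6, 1.1]
opening: 0.0278
```

```bash
python3 -c "
from h import *
go(.5582,.0365,.034,3.3)"
```

```text
t 56.15 tcp [0.5581 0.0351 0.0324] jaw 3.55 zt [ 9.4 16. ] tilt [ 0.015  0.01  -1.   ] q [-0.079  0.101  1.918  0.019  1.115 -0.149] F [-1.2 -0.6  1.1] open 0.0278 q6 -0.15
turn 0.004 shift now-axes [ 0.0014  0.0002 -0.0016] after-turn axes [ 0.0014  0.0002 -0.0016]
```

{"op": "apply_moves", "data": {
  "deltas": [
    [0,0,0,0,-0.2],
    [0,0,0,0,-0.1],
    [0,0,0,0,-0.1],
    [0,0,-0.01,0,-0.1],
    [0,0,-0.012,0,-0.1],
    [0,0,-0.013,0,-0.1],
    [0,0,-0.013,0,-0.1],
    [0,0,-0.013,0,-0.1]
  ]
}}

```text
t: 57.15
tool_pos: [0.5581, 0.0341, 0.0982]
tool_rot: [-2.15, -2.288, -0.031]
contact_force: [0.5, -0.7, -0.3]
opening: 0.038
```

{"op": "apply_moves", "data": {
  "deltas": [
    [0,0,-0.013,0,0],
    [0,0,-0.013,-0.18,0],
    [0,0,-0.01,-0.18,0],
    [0,0,0,-0.18,0],
    [0,0,0,-0.18,0],
    [0,0,0,-0.18,0],
    [0,0,0,-0.18,0],
    [0,0,0,-0.18,0]
  ]
}}

```text
t: 58.15
tool_pos: [0.5591, 0.0333, 0.1427]
tool_rot: [0.323, 3.109, 0.027]
contact_force: [-0.1, 0.4, 0.4]
opening: 0.0425
```

```bash
python3 -c "
from h import *
go(.4962,-.3095,.13,91.6)"
```

```text
t 58.15 tcp [0.5591 0.0333 0.1427] jaw 78.15 zt [17.4 15.4] tilt [-0.014  0.019 -1.   ] q [-0.082 -0.042  1.86   0.017  1.308 -1.45 ] F [-0.1  0.4  0.4] open 0.0425 q6 -1.45
turn -0.235 shift now-axes [-0.0088 -0.3486  0.0063] after-turn axes [ 0.0725 -0.341   0.0063]
```

{"op": "apply_moves", "data": {
  "deltas": [
    [-0.001,-0.03,0,-0.12,0],
    [0.003,-0.03,0,-0.12,0],
    [0.012,-0.045,0,0,0.3],
    [0.012,-0.045,0,0,0.3],
    [0.012,-0.045,0,0,0.3],
    [0.012,-0.045,0,0,0.3],
    [0.012,-0.045,0,0,0.3],
    [0.01,-0.04,0,0,0.3]
  ]
}}

```text
t: 59.15
tool_pos: [0.4895, -0.3012, 0.1419]
tool_rot: [-0.076, 3.119, 0.021]
contact_force: [0.6, 0.0, 0.5]
opening: 0.0556
```

```bash
python3 -c "
from h import *
im=ctrl.get_image('top');save(im,'top6',(265,105,240,160),3.3)
go(.4962,-.3095,.13,91.6)"
```

```text
t 59.2 tcp [ 0.4886 -0.3056  0.1422] jaw 92.64 zt [21.2 10.2] tilt [-0.022  0.009 -1.   ] q [-6.980e-01  1.000e-03  1.818e+00  2.200e-02  1.313e+00 -2.321e+00] F [-1.7 -2.4  0.3] open 0.0553 q6 -2.32
turn 0.018 shift now-axes [-0.0071 -0.0044  0.0123] after-turn axes [-0.0072 -0.0042  0.0123]
```

View pics/top6.png

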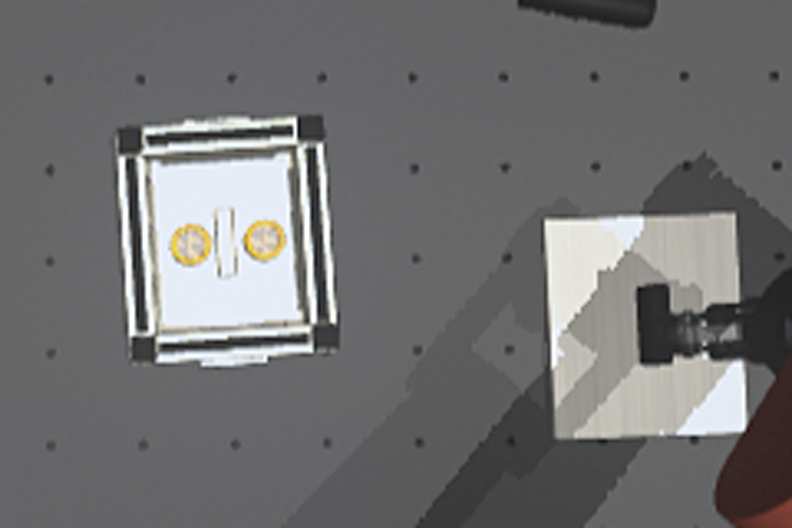

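{"op": "apply_moves", "data": {
  "deltas": [
    [-0.007,-0.004,0.01,0.018,0.3],
    [0,0,0.01,0,0.3],
    [0,0,0,0,0.3],
    [0,0,0,0,0.3],
    [0,0,0,0,0.3],
    [0,0,0,0,0.3],
    [0,0,0,0,0.3],
    [0,0,0,0,0.3]
  ]
}}

```text
t: 60.2
tool_pos: [0.4974, -0.3067, 0.1216]
tool_rot: [-0.045, 3.12, 0.017]
contact_force: [0.1, -0.3, -0.8]
opening: 0.0554
```

```bash
python3 wl.py w_l .036 .05 .4965 -.309; python3 wl.py w_l2 .010 .022 .4965 -.309; python3 -c "
from h import *
im=ctrl.get_image('top');P=cloud(im);ok=im['range_z']>.1
rect(P,reg(315,160,22,40,ok),'cB',(.036,.055));rect(P,reg(338,160,20,40,ok),'cA',(.036,.055))
go(.4962,-.3095,.02,91.6)"
```

```text
px [311. 204.]
w_l c [ 496.2 -308.3] mean [ 494.2 -308.4] size [59.5 15.2] ang 2.0 z [0.042  0.0437 0.0448] 1441
px [311. 193.]
w_l2 c [ 501.3 -309.7] mean [ 495.8 -308.9] size [125.1 125.2] ang 1.7 z [0.0148 0.0159 0.0169] 17036
cB c [557.6  32.4] mean [557.4  33.1] size [24.3 26.7] ang 89.4 z [0.0401 0.0426 0.0455] 104
cA c [560.7 -20.7] mean [560.5 -20.7] size [24.4 24.6] ang 0.3 z [0.0405 0.0429 0.0452] 102
t 60.35 tcp [ 0.4973 -0.3067  0.1215] jaw 91.68 zt [20.9 11.5] tilt [-0.021  0.011 -1.   ] q [-0.691  0.042  1.814  0.023  1.277 -2.297] F [-0.3  0.5 -0.2] open 0.0558 q6 -2.3
turn 0.001 shift now-axes [ 0.0034 -0.0039  0.1014] after-turn axes [ 0.0034 -0.0039  0.1014]
```

View pics/w_l.png

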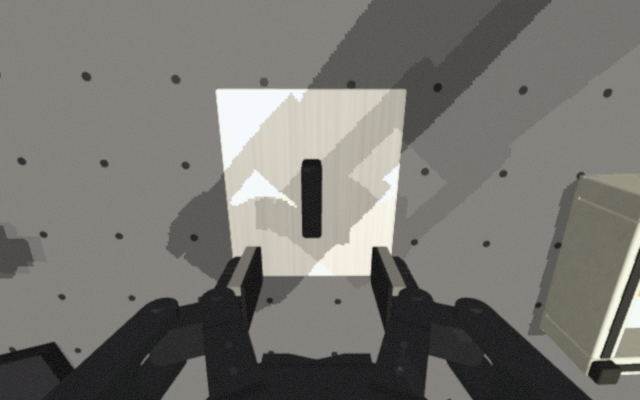

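{"op": "apply_moves", "data": {
  "deltas": [
    [0.003,-0.003,0.0125,0,0.2],
    [0,0,0.0125,0,0],
    [0,0,0.0125,0,0],
    [0,0,0.0125,0,0],
    [0,0,0.0125,0,0],
    [0,0,0.0125,0,0],
    [0,0,0.0125,0,0],
    [0,0,0.004,0,0]
  ]
}}

```text
t: 61.35
tool_pos: [0.4951, -0.3081, 0.0217]
tool_rot: [-0.045, 3.122, 0.021]
contact_force: [0.3, 0.1, 0.5]
opening: 0.0423
```

```bash
python3 -c "
from h import *
go(.4963,-.3088,.02,91.7)"
```

```text
t 61.35 tcp [ 0.4951 -0.3081  0.0217] jaw 91.66 zt [18.6 13.4] tilt [-0.019  0.013 -1.   ] q [-0.695  0.171  1.861  0.025  1.104 -2.306] F [0.3 0.1 0.5] open 0.0423 q6 -2.31
turn -0.001 shift now-axes [-0.0011 -0.0007  0.0017] after-turn axes [-0.0011 -0.0007  0.0017]
```

{"op": "apply_moves", "data": {
  "deltas": [
    [-0.001,-0.0007,0.001,0,0],
    [0,0,0,0,-1],
    [0,0,0,0,-1],
    [0,0,0,0,-1],
    [0,0,0,0,-1],
    [0,0,0,0,-1],
    [0,0,0,0,-1],
    [0,0,0,0,-1]
  ],
  "grip_force": 90
}}

```text
t: 62.35
tool_pos: [0.4967, -0.3094, 0.0215]
tool_rot: [-0.045, 3.121, 0.018]
contact_force: [-0.2, 0.4, -0.8]
opening: 0.0143
```

```bash
python3 -c "
from h import *
go(.5595,.0085,.15,93.3)"
```

```text
t 62.35 tcp [ 0.4967 -0.3094  0.0215] jaw 91.67 zt [19.8 11.8] tilt [-0.02   0.011 -1.   ] q [-0.695  0.174  1.858  0.024  1.102 -2.305] F [-0.2  0.4 -0.8] open 0.0143 q6 -2.31
turn -0.029 shift now-axes [-0.0745  0.3174 -0.1234] after-turn axes [-0.0835  0.3151 -0.1234]
```

{"op": "apply_moves", "data": {
  "deltas": [
    [0,0,-0.01,0,-1],
    [0,0,-0.012,0,-1],
    [0,0,-0.013,0,-1],
    [0,0,-0.013,0,-1],
    [0,0,-0.013,0,-1],
    [0,0,-0.013,0,-1],
    [0,0,-0.013,0,-1],
    [0,0,-0.013,0,-1]
  ]
}}

```text
t: 63.35
tool_pos: [0.4932, -0.3094, 0.1264]
tool_rot: [-0.045, 3.124, 0.023]
contact_force: [-0.5, 0.3, -5.1]
opening: 0.014
```

```bash
python3 -c "
from h import *
go(.5595,.0085,.15,93.3)
o=ctrl.get_obs();im=ctrl.get_image('wrist');save(im,'w_lg')"
```

```text
t 63.35 tcp [ 0.4932 -0.3094  0.1264] jaw 91.66 zt [16.5 14.9] tilt [-0.017  0.014 -1.   ] q [-0.699  0.035  1.811  0.023  1.292 -2.305] F [-0.5  0.3 -5.1] open 0.014 q6 -2.3
turn -0.029 shift now-axes [-0.0758  0.3162 -0.0177] after-turn axes [-0.0848  0.3139 -0.0177]
```

View pics/w_lg.png

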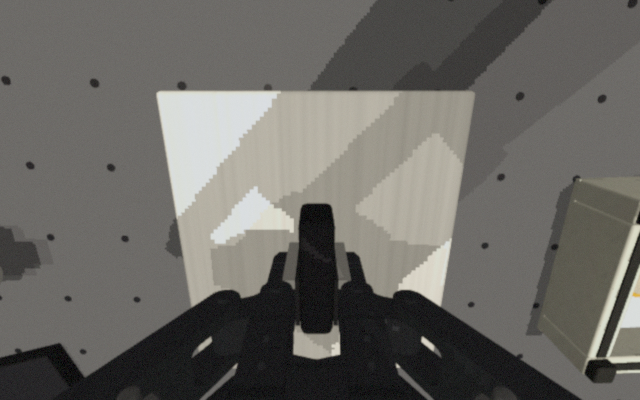

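{"op": "apply_moves", "data": {
  "deltas": [
    [0,0,-0.01,-0.029,-1],
    [-0.005,0.022,-0.002,0,-1],
    [-0.005,0.022,-0.002,0,-1],
    [-0.005,0.022,-0.001,0,-1],
    [-0.005,0.022,0,0,-1],
    [-0.005,0.022,0,0,-1],
    [-0.005,0.022,0,0,-1],
    [-0.005,0.022,0,0,-1]
  ]
}}

```text
t: 64.4
tool_pos: [0.5185, -0.1421, 0.1454]
tool_rot: [-0.1, 3.124, 0.026]
contact_force: [0.2, -0.9, -4.9]
opening: 0.0143
```

{"op": "apply_moves", "data": {
  "deltas": [
    [-0.006,0.022,0,0,-1],
    [-0.006,0.022,0,0,-1],
    [-0.006,0.022,0,0,-1],
    [-0.006,0.022,0,0,-1],
    [-0.006,0.022,0,0,-1],
    [-0.006,0.022,0,0,-1],
    [-0.006,0.015,0,0,-1],
    [0,0,0,0,-1]
  ]
}}

```text
t: 65.4
tool_pos: [0.5457, 0.025, 0.1449]
tool_rot: [-0.12, 3.131, 0.032]
contact_force: [0.2, 0.1, -4.9]
opening: 0.0142
```

```bash
python3 -c "
from h import *
go(.5595,.0085,.12,93.3)"; python3 boxsee.py w_lb
```

```text
t 65.4 tcp [0.5457 0.025  0.1449] jaw 94.39 zt [ 6.9 20.6] tilt [-0.008  0.02  -1.   ] q [-0.101 -0.071  1.884  0.022  1.324 -1.754] F [ 0.2  0.1 -4.9] open 0.0142 q6 -1.75
turn 0.019 shift now-axes [-0.0123 -0.018   0.0247] after-turn axes [-0.0127 -0.0178  0.0247]
a [366. 305.]
b [212. 304.]
c [193. 121.]
d [382. 125.]
```

View pics/w_lb.png

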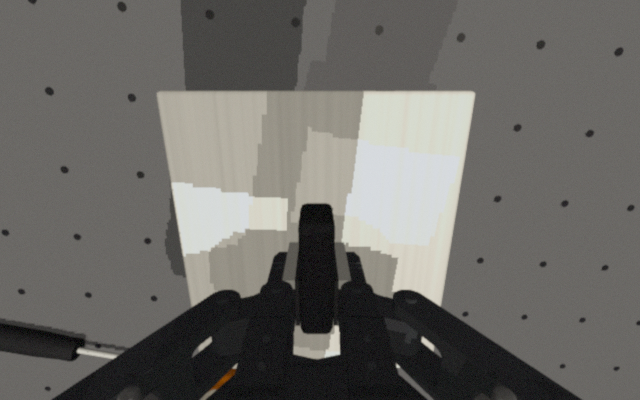

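```bash
cat > lidt.py <<'E'
from h import *
o=ctrl.get_obs();im=ctrl.get_image('wrist');P=cloud(im,o);M=R.from_rotvec(o['tool_rot']).as_matrix()
Q=(P-o['tool_pos'])@M;ok=im['range_z']>.05
m=ok&(abs(Q[...,2]-.006)<.006)&(abs(Q[...,1])<.085)&(Q[...,0]>.02)&(Q[...,0]<.1)
for x0 in (.04,.055,.07):
    q=Q[m&(abs(Q[...,0]-x0)<.002)];print('y',np.percentile(q[:,1],[.5,99.5]).round(4))
q=Q[m&(abs(Q[...,1])<.05)];print('xmax',np.percentile(q[:,0],99.7).round(4))
p=P[m];A=np.c_[p[:,:2]-p[:,:2].mean(0),np.ones(len(p))];print('slope world',np.linalg.lstsq(A,p[:,2],rcond=None)[0].round(4))
# edge angle far edge
e=[]
for y0 in np.arange(-.06,.061,.01):
    s=Q[m&(abs(Q[...,1]-y0)<.002)]; e.append((y0,np.percentile(s[:,0],99.5)))
e=np.array(e);print('edge yaw deg in tool',np.degrees(np.polyfit(e[:,0],e[:,1],1)[0]).round(2))
h=Q[ok&(abs(Q[...,2]+.022)<.004)&(abs(Q[...,1])<.02)&(Q[...,0]>.0)&(Q[...,0]<.05)];print('handle y',np.percentile(h[:,1],[2,98]).round(4),'x',np.percentile(h[:,0],99).round(4))
E
python3 lidt.py
```

```text
y [-0.0709  0.0721]
y [-0.0708  0.072 ]
y [-0.0709  0.0721]
xmax 0.0829
slope world [-0.0103  0.014   0.1399]
edge yaw deg in tool 0.07
handle y [-0.0175  0.0174] x 0.0297
```

{"op": "apply_moves", "data": {
  "deltas": [
    [-0.006,-0.009,0,0.018,-1],
    [-0.006,-0.009,0,0,-1],
    [0,0,0.008,0,-1],
    [0,0,0.01,0,-1],
    [0,0,0.01,0,-1],
    [0,0,0.01,0,-1],
    [0,0,0.006,0,-1],
    [0,0,0,0,-1]
  ]
}}

```text
t: 66.5
tool_pos: [0.5587, 0.0042, 0.0958]
tool_rot: [-0.082, 3.136, 0.031]
contact_force: [0.2, 0.1, -4.3]
opening: 0.0143
```

```bash
python3 -c "
from h import *
go(.5594,.0083,.0875,93.35)"; python3 lidt.py
```

```text
t 66.5 tcp [0.5587 0.0042 0.0958] jaw 92.99 zt [ 3.6 20. ] tilt [-0.005  0.02  -1.   ] q [-0.136  0.017  1.886  0.021  1.238 -1.766] F [ 0.2  0.1 -4.3] open 0.0143 q6 -1.77
turn -0.006 shift now-axes [-0.0009  0.0039  0.0083] after-turn axes [-0.0009  0.0039  0.0083]
y [-0.0711  0.0722]
y [-0.0709  0.0722]
y [-0.0709  0.072 ]
xmax 0.083
slope world [-0.0138  0.0135  0.091 ]
edge yaw deg in tool 0.08
handle y [-0.0175  0.0173] x 0.0297
```

{"op": "apply_moves", "data": {
  "deltas": [
    [-0.001,0.004,0,-0.006,-1],
    [0,0,0.003,0,-1],
    [0,0,0.003,0,-1],
    [0,0,0,0,-1],
    [0,0,0,0,-1],
    [0,0,0,0,-1],
    [0,0,0,0,-1],
    [0,0,0,0,-1]
  ]
}}

```text
t: 67.55
tool_pos: [0.561, 0.0085, 0.0916]
tool_rot: [-0.092, 3.132, 0.03]
contact_force: [0.8, -0.1, -4.5]
opening: 0.0138
```

```bash
python3 -c "
from h import *
go(.5594,.0083,.0835,93.35)
im=ctrl.get_image('scene');save(im,'sc1',(230,160,150,110),5)"
```

```text
t 67.55 tcp [0.561  0.0085 0.0916] jaw 93.37 zt [ 7.4 19.5] tilt [-0.009  0.019 -1.   ] q [-0.128  0.025  1.885  0.022  1.227 -1.764] F [ 0.8 -0.1 -4.5] open 0.0138 q6 -1.76
turn 0.0 shift now-axes [ 0.0017 -0.0003  0.0081] after-turn axes [ 0.0017 -0.0003  0.0081]
```

View pics/sc1.png

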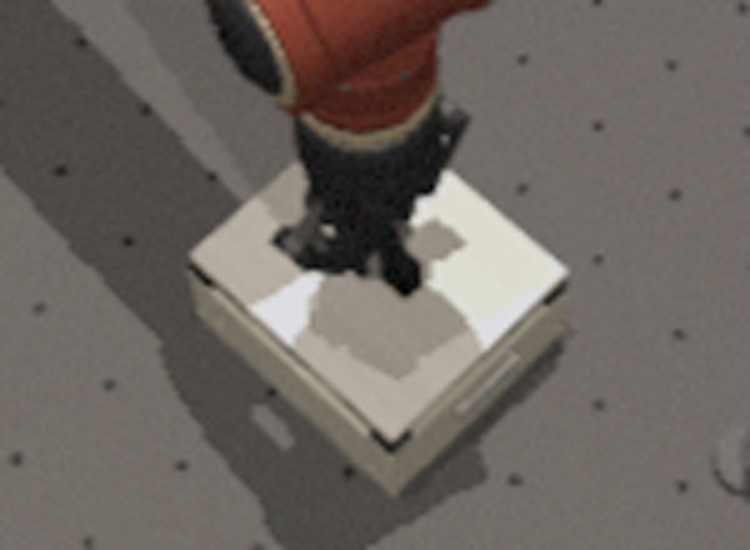

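{"op": "apply_moves", "data": {
  "deltas": [
    [0.0015,0,0.002,0,-1],
    [0,0,0.002,0,-1],
    [0,0,0.002,0,-1],
    [0,0,0.001,0,-1],
    [0,0,0,0,-1],
    [0,0,0,0,-1],
    [0,0,0,0,-1],
    [0,0,0,0,-1]
  ]
}}

```text
t: 68.6
tool_pos: [0.5598, 0.0085, 0.0848]
tool_rot: [-0.092, 3.131, 0.03]
contact_force: [-0.5, -0.4, -4.0]
opening: 0.0143
```

```bash
python3 -c "
from h import *
go(.5594,.0083,.0835,93.35)"
```

```text
t 68.6 tcp [0.5598 0.0085 0.0848] jaw 93.37 zt [ 8.2 19.3] tilt [-0.009  0.019 -1.   ] q [-0.128  0.031  1.892  0.022  1.213 -1.765] F [-0.5 -0.4 -4. ] open 0.0143 q6 -1.76
turn 0.0 shift now-axes [ 0.0004 -0.0002  0.0013] after-turn axes [ 0.0004 -0.0002  0.0013]
```

Not touching yet. I'll go 1 mm lower and release gently.

{"op": "apply_moves", "data": {
  "deltas": [
    [0,0,0.001,0,-1],
    [0,0,0,0,-1],
    [0,0,0,0,-0.75],
    [0,0,0,0,-0.55],
    [0,0,0,0,-0.4],
    [0,0,0,0,-0.4],
    [0,0,0,0,-0.4],
    [0,0,0,0,-0.4]
  ]
}}

```text
t: 69.6
tool_pos: [0.5624, 0.0083, 0.0867]
tool_rot: [-0.092, 3.126, 0.029]
contact_force: [-0.5, 0.2, -0.1]
opening: 0.0262
```

```bash
python3 -c "
from h import *
go(.5594,.0083,.0835,93.35)"; python3 lidt.py
```

```text
t 69.6 tcp [0.5624 0.0083 0.0867] jaw 93.37 zt [14.  18.8] tilt [-0.015  0.018 -1.   ] q [-0.128  0.03   1.889  0.022  1.211 -1.765] F [-0.5  0.2 -0.1] open 0.0262 q6 -1.76
turn 0.0 shift now-axes [0.003  0.0001 0.0032] after-turn axes [0.003  0.0001 0.0032]
y [-0.0703  0.0727]
y [-0.0703  0.0725]
y [-0.0705  0.0727]
xmax 0.0852
slope world [0.0037 0.0003 0.0776]
edge yaw deg in tool 0.02
handle y [-0.0168  0.0178] x 0.0312
```

{"op": "apply_moves", "data": {
  "deltas": [
    [0,0,-0.008,0,-0.4],
    [0,0,-0.012,0,-0.4],
    [0,0,-0.013,0,-0.4],
    [0,0,-0.013,0,-0.4],
    [0,0,-0.012,0,-0.4],
    [0,0.04,0,0,-1],
    [0,0.04,0,0,-1],
    [0,0.04,0,0,-1]
  ]
}}

```text
t: 70.65
tool_pos: [0.5567, 0.1273, 0.1557]
tool_rot: [-0.083, 3.119, 0.028]
contact_force: [-0.3, 0.2, 0.2]
opening: -0.0002
```

```bash
cat > lidtop.py <<'E'
from h import *
import sys
im=ctrl.get_image('top');save(im,sys.argv[1],(275,115,120,110),5);P=cloud(im);ok=im['range_z']>.1
rect(P,reg(285,120,100,105,ok&(im['img'].min(-1)>100)),'lid',(.06,.092))
c,s=np.cos(np.radians(3.3)),np.sin(np.radians(3.3))
for n,p in dict(a=(72,62),b=(72,-62),c=(-72,-62),d=(-72,62)).items():
    w=np.array([.5596+(c*p[0]-s*p[1])/1e3,.0085+(s*p[0]+c*p[1])/1e3,.075]);u=proj(im,w).round().astype(int)
    print(n,np.median(P[u[1]-2:u[1]+3,u[0]-2:u[0]+3,2]).round(4),end=' ')
m=reg(285,120,100,105,ok)&(P[...,2]>.063)&(P[...,2]<.09);p=P[m];A=np.c_[p[:,:2]-[.56,.0085],np.ones(len(p))];print('slope',np.linalg.lstsq(A,p[:,2],rcond=None)[0].round(4))
E
python3 lidtop.py tl1; python3 -c "
from h import *
c,s=np.cos(np.radians(3.35)),np.sin(np.radians(3.35))
for n,p in dict(a=(75,65),b=(75,-65),c=(-75,-65),d=(-75,65)).items(): print(n,.5598+(c*p[0]-s*p[1])/1e3,.0088+(s*p[0]+c*p[1])/1e3)
go(.631,.078,.11,93.35)"
```

```text
lid c [559.5  -7.2] mean [557.7 -10.5] size [165.2 115.7] ang 3.3 z [0.0748 0.0775 0.0801] 3058
a 0.4773 b 0.0764 c 0.0775 d 0.4933 slope [0.0012 0.003  0.0775]
a 0.6308735507155628 0.07807156984421754
b 0.6384701296429349 -0.05170628646648057
c 0.4887264492844371 -0.06047156984421753
d 0.48112987035706506 0.06930628646648057
t 70.7 tcp [0.5561 0.1315 0.1559] jaw 93.23 zt [20.3 21.9] tilt [-0.022  0.021 -1.   ] q [ 0.092 -0.032  1.827  0.021  1.324 -1.54 ] F [-1.8  2.2  0.6] open -0.0001 q6 -1.54
turn -0.002 shift now-axes [-0.0708 -0.0585  0.0462] after-turn axes [-0.0706 -0.0587  0.0462]
```

View pics/tl1.png

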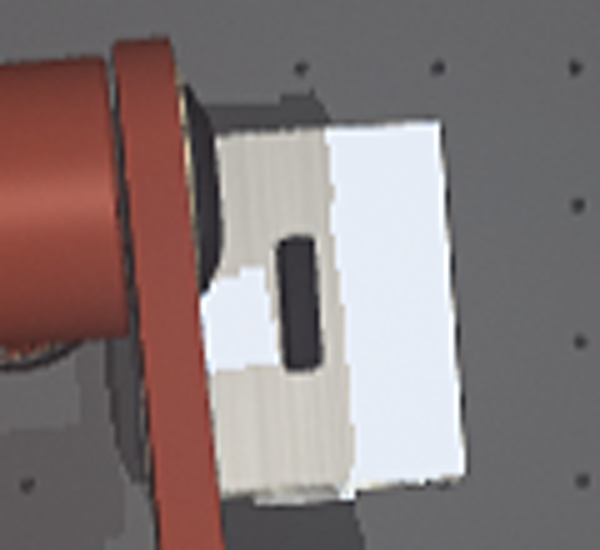

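{"op": "apply_moves", "data": {
  "deltas": [
    [-0.035,-0.03,0,0,-1],
    [0,0,0,0,-1],
    [-0.036,-0.028,0,0,-1],
    [0,0,0,0,-1],
    [0,0,0.012,0,-1],
    [0,0,0.012,0,-1],
    [0,0,0.012,0,-1],
    [0,0,0,0,-1]
  ]
}}

```text
t: 71.7
tool_pos: [0.628, 0.0816, 0.1181]
tool_rot: [-0.097, 3.124, 0.036]
contact_force: [-1.5, -0.4, -1.0]
opening: 0.0
```

```bash
python3 -c "
from h import *
go(.631,.078,.08,93.35)"
```

```text
t 71.7 tcp [0.628  0.0816 0.1181] jaw 93.58 zt [15.4 23.7] tilt [-0.017  0.023 -1.   ] q [ 1.000e-03  1.520e-01  1.701e+00  2.500e-02  1.273e+00 -1.639e+00] F [-1.5 -0.4 -1. ] open 0.0 q6 -1.64
turn 0.004 shift now-axes [-0.0021 -0.0047  0.0381] after-turn axes [-0.0021 -0.0047  0.0381]
```

{"op": "apply_moves", "data": {
  "deltas": [
    [-0.002,-0.005,0.01,0,-1],
    [0,0,0.012,0,-1],
    [0,0,0.012,0,-1],
    [0,0,0,0,-1],
    [0,0,0.002,0,-1],
    [0,0,0.002,0,-1],
    [0,0,0.002,0,-1],
    [0,0,0,0,-1]
  ]
}}

```text
t: 72.7
tool_pos: [0.632, 0.0776, 0.0783]
tool_rot: [-0.098, 3.122, 0.036]
contact_force: [-0.6, 0.1, 0.5]
opening: -0.0003
```

```bash
python3 -c "
from h import *
go(.631,.078,.07,93.35)"
```

```text
t 72.7 tcp [0.632  0.0776 0.0783] jaw 93.61 zt [17.  23.5] tilt [-0.018  0.022 -1.   ] q [-0.005  0.204  1.715  0.025  1.206 -1.647] F [-0.6  0.1  0.5] open -0.0003 q6 -1.65
turn 0.005 shift now-axes [0.0012 0.0003 0.0083] after-turn axes [0.0012 0.0003 0.0083]
```

{"op": "apply_moves", "data": {
  "deltas": [
    [0.001,0,0.002,0,-1],
    [0,0,0.002,0,-1],
    [0,0,0.002,0,-1],
    [0,0,0.002,0,-1],
    [0,0,0,0,-1],
    [0,0,0,0,-1],
    [0,0,0,0,-1],
    [0,0,0,0,-1]
  ]
}}

```text
t: 73.7
tool_pos: [0.6326, 0.0777, 0.0772]
tool_rot: [-0.099, 3.12, 0.035]
contact_force: [-0.2, 0.6, 2.3]
opening: 0.0003
```

```bash
python3 -c "
from h import *
go(.631,.078,.07,93.35)"
```

```text
t 73.7 tcp [0.6326 0.0777 0.0772] jaw 93.65 zt [18.9 22.8] tilt [-0.02   0.022 -1.   ] q [-0.005  0.205  1.716  0.025  1.202 -1.648] F [-0.2  0.6  2.3] open 0.0003 q6 -1.65
turn 0.005 shift now-axes [0.0017 0.0003 0.0072] after-turn axes [0.0017 0.0003 0.0072]
```

{"op": "apply_moves", "data": {
  "deltas": [
    [0.001,0,0.006,0,-1],
    [0,0,0.006,0,-1],
    [0,0,0.006,0,-1],
    [0,0,0.006,0,-1],
    [0,0,0.006,0,-1],
    [0,0,0.006,0,-1],
    [0,0,0.006,0,-1],
    [0,0,0.006,0,-1]
  ]
}}

```text
t: 74.7
tool_pos: [0.6338, 0.0781, 0.0703]
tool_rot: [-0.105, 3.135, 0.029]
contact_force: [-18.5, -1.0, 30.1]
opening: 0.0003
```

```bash
python3 -c "
from h import *
go(.631,.078,.07,93.35)"
```

```text
t 74.7 tcp [0.6338 0.0781 0.0703] jaw 93.85 zt [ 4.4 18.4] tilt [-0.006  0.018 -1.   ] q [-0.002  0.225  1.705  0.02   1.207 -1.647] F [-18.5  -1.   30.1] open 0.0003 q6 -1.65
turn 0.009 shift now-axes [0.0028 0.0001 0.0003] after-turn axes [0.0028 0.     0.0003]
```

{"op": "apply_moves", "data": {
  "deltas": [
    [0,0,-0.008,0,-1],
    [0,0,-0.012,0,-1],
    [0,0,-0.012,0,-1],
    [0,-0.03,-0.008,0,-1],
    [0,-0.035,0,0,-1],
    [0,-0.035,0,0,-1],
    [0,-0.03,0,0,-1],
    [0,0,0,0,-1]
  ]
}}

```text
t: 75.7
tool_pos: [0.6427, -0.0553, 0.1104]
tool_rot: [-0.108, 3.134, 0.029]
contact_force: [-0.5, -0.3, 0.6]
opening: -0.0002
```

```bash
python3 lidtop.py tl2; python3 -c "
from h import *
go(.6385,-.0517,.08,93.35)"
```

```text
lid c [559.   30.5] mean [559.3  35.7] size [165.5 103.5] ang 0.2 z [0.0748 0.0774 0.0801] 2558
a 0.0772 b 0.4591 c 0.4928 d 0.0775 slope [ 0.0011 -0.0032  0.0775]
t 75.75 tcp [ 0.6426 -0.0543  0.1103] jaw 94.0 zt [ 4.8 19.2] tilt [-0.006  0.019 -1.   ] q [-0.208  0.196  1.666  0.021  1.279 -1.855] F [ 0.9 -0.1  0.2] open 0.0 q6 -1.85
turn 0.011 shift now-axes [0.0041 0.0023 0.0304] after-turn axes [0.0042 0.0022 0.0304]
```

View pics/tl2.png

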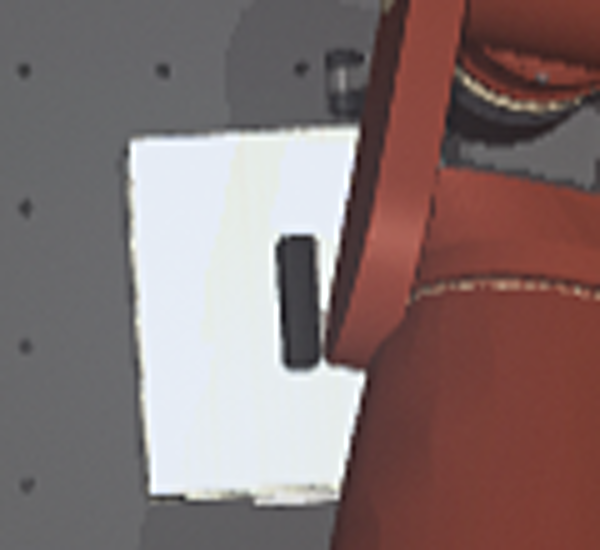

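{"op": "apply_moves", "data": {
  "deltas": [
    [0.004,0.002,0.01,0.01,-1],
    [0,0,0.01,0,-1],
    [0,0,0.01,0,-1],
    [0.001,0,0.006,0,-1],
    [0,0,0.006,0,-1],
    [0,0,0.006,0,-1],
    [0,0,0.006,0,-1],
    [0,0,0.006,0,-1]
  ]
}}

```text
t: 76.75
tool_pos: [0.6391, -0.0491, 0.0701]
tool_rot: [0.105, -3.138, -0.024]
contact_force: [-16.5, 0.4, 30.0]
opening: 0.0003
```

```bash
python3 -c "
from h import *
go(.6385,-.0517,.07,93.35)"
```

```text
t 76.75 tcp [ 0.6391 -0.0491  0.0701] jaw 93.84 zt [-2.3 15.2] tilt [ 0.001  0.015 -1.   ] q [-0.199  0.236  1.692  0.015  1.219 -1.842] F [-16.5   0.4  30. ] open 0.0003 q6 -1.84
turn 0.009 shift now-axes [ 0.0008 -0.0026  0.    ] after-turn axes [ 0.0007 -0.0026  0.    ]
```

{"op": "apply_moves", "data": {
  "deltas": [
    [0,0,-0.008,0,-1],
    [0,0,-0.012,0,-1],
    [0,0,-0.012,0,-1],
    [0,0,-0.01,0,-1],
    [0.013,0,0,0.01,-1],
    [0.013,0,0,0,-1],
    [0.013,0,0,0,-1],
    [0.013,0,0,0,-1]
  ]
}}

```text
t: 77.75
tool_pos: [0.5828, -0.0519, 0.1125]
tool_rot: [0.09, -3.135, -0.025]
contact_force: [0.7, -0.3, -0.1]
opening: -0.0001
```

{"op": "apply_moves", "data": {
  "deltas": [
    [0.013,0,0,0,-1],
    [0.013,0,0,0,-1],
    [0.013,0,0,0,-1],
    [0.013,0,0,0,-1],
    [0.013,0,0,0,-1],
    [0.013,0,0,0,-1],
    [0.013,0,0,0,-1],
    [0,0,0,0,-1]
  ]
}}

```text
t: 78.75
tool_pos: [0.4842, -0.0575, 0.1127]
tool_rot: [0.09, -3.135, -0.025]
contact_force: [-0.5, -0.6, -0.2]
opening: 0.0001
```

```bash
python3 lidtop.py tl3; python3 -c "
from h import *
go(.4887,-.0605,.08,93.35)"
```

```text
lid c [559.2   8.1] mean [566.4  16.3] size [166.4 145.5] ang 3.3 z [0.0689 0.0735 0.0783] 3512
a 0.0704 b 0.0703 c 0.4414 d 0.078 slope [-0.0504 -0.0012  0.0739]
t 78.8 tcp [ 0.4847 -0.0576  0.1128] jaw 93.27 zt [-5.  15.7] tilt [ 0.004  0.016 -1.   ] q [-0.279 -0.171  2.032  0.014  1.29  -1.911] F [ 0.3  0.6 -0.2] open 0.0003 q6 -1.91
turn -0.001 shift now-axes [-0.0039 -0.0037  0.0328] after-turn axes [-0.0039 -0.0037  0.0328]
```

{"op": "apply_moves", "data": {
  "deltas": [
    [-0.004,-0.004,0.01,0,-1],
    [0,0,0.01,0,-1],
    [0,0,0.01,0,-1],
    [0,0,0.006,0,-1],
    [0,0,0.006,0,-1],
    [0,0,0.006,0,-1],
    [0,0,0.006,0,-1],
    [0,0,0.006,0,-1]
  ]
}}

```text
t: 79.8
tool_pos: [0.4902, -0.0618, 0.0698]
tool_rot: [0.095, -3.118, -0.026]
contact_force: [-21.4, 4.1, 39.1]
opening: -0.0002
```

```bash
python3 -c "
from h import *
go(.4887,-.0605,.07,93.35)"
```

```text
t 79.8 tcp [ 0.4902 -0.0618  0.0698] jaw 93.48 zt [-22.8  16. ] tilt [ 0.022  0.017 -1.   ] q [-0.281 -0.085  2.033  0.01   1.22  -1.917] F [-21.4   4.1  39.1] open -0.0002 q6 -1.92
turn 0.002 shift now-axes [ 0.0014  0.0014 -0.0001] after-turn axes [ 0.0014  0.0014 -0.0001]
```

{"op": "apply_moves", "data": {
  "deltas": [
    [0,0,-0.008,0,-1],
    [0,0,-0.012,0,-1],
    [0,0,-0.015,0,-1],
    [0,0.03,-0.005,0,-1],
    [0,0.035,0,0,-1],
    [0,0.035,0,0,-1],
    [0,0.028,0,0,-1],
    [0,0,0,0,-1]
  ]
}}

```text
t: 80.8
tool_pos: [0.4842, 0.0682, 0.1159]
tool_rot: [0.093, -3.12, -0.026]
contact_force: [0.1, 0.5, 0.1]
opening: 0.0001
```

```bash
python3 lidtop.py tl4; python3 -c "
from h import *
go(.4811,.0693,.08,93.35)"
```

```text
lid c [560.3   7.5] mean [5.944e+02 3.000e-01] size [164.7 144.6] ang 3.6 z [0.0692 0.0725 0.0758] 2157
a 0.0734 b 0.07 c 0.0749 d 0.4319 slope [-0.0325  0.0213  0.0738]
t 80.85 tcp [0.4843 0.0674 0.1159] jaw 93.33 zt [-20.8  15.5] tilt [ 0.02   0.017 -1.   ] q [-0.023 -0.164  2.02   0.016  1.307 -1.656] F [ 0.3 -0.3 -0.3] open 0.0001 q6 -1.66
turn -0.0 shift now-axes [0.0024 0.0015 0.036 ] after-turn axes [0.0024 0.0015 0.036 ]
```

{"op": "apply_moves", "data": {
  "deltas": [
    [0.002,0.001,0.012,0,-1],
    [0,0,0.012,0,-1],
    [0,0,0.01,0,-1],
    [0,0,0.006,0,-1],
    [0,0,0.006,0,-1],
    [0,0,0.006,0,-1],
    [0,0,0.006,0,-1],
    [0,0,0.006,0,-1]
  ]
}}

```text
t: 81.85
tool_pos: [0.4815, 0.0667, 0.0698]
tool_rot: [0.086, -3.102, -0.027]
contact_force: [-20.6, 0.5, 39.8]
opening: -0.0003
```

```bash
python3 -c "
from h import *
go(.4811,.0693,.07,93.35)"
```

```text
t 81.85 tcp [0.4815 0.0667 0.0698] jaw 93.14 zt [-38.8  16. ] tilt [ 0.038  0.018 -0.999] q [-0.024 -0.097  2.044  0.016  1.233 -1.656] F [-20.6   0.5  39.8] open -0.0003 q6 -1.66
turn -0.004 shift now-axes [ 0.0002  0.0026 -0.0002] after-turn axes [ 0.0002  0.0026 -0.0002]
```

Home too. I'll back away and check the lid.

{"op": "apply_moves", "data": {
  "deltas": [
    [0,0,-0.008,0,-1],
    [0,0,-0.012,0,-1],
    [0,0,-0.015,0,-1],
    [0,0.01,-0.02,0,-1],
    [0,0.04,-0.02,0,-1],
    [0,0.05,0,0,-1],
    [0,0.05,0,0,-1],
    [0,0.05,0,0,-1]
  ]
}}

```text
t: 82.85
tool_pos: [0.4755, 0.2671, 0.1536]
tool_rot: [0.072, -3.105, -0.027]
contact_force: [0.8, -0.1, 0.5]
opening: 0.0003
```

```bash
python3 lidtop.py tl5; python3 -c "
from h import *
go(.4811,.0693,.07,93.35)
im=ctrl.get_image('scene');save(im,'sc2',(230,160,150,110),5)"
```

```text
lid c [559.5   7.5] mean [559.9   8.2] size [166.4 145.9] ang 3.3 z [0.0669 0.0696 0.0723] 4025
a 0.0695 b 0.0691 c 0.07 d 0.0698 slope [0.     0.001  0.0697]
t 82.9 tcp [0.4747 0.2722 0.1539] jaw 92.84 zt [-36.3  21.2] tilt [ 0.035  0.023 -0.999] q [ 0.368 -0.058  1.855  0.034  1.37  -1.26 ] F [-4.   2.1  1.6] open -0.0004 q6 -1.26
turn -0.009 shift now-axes [ 0.0009 -0.2048  0.0793] after-turn axes [ 0.0027 -0.2048  0.0793]
```

View pics/tl5.png

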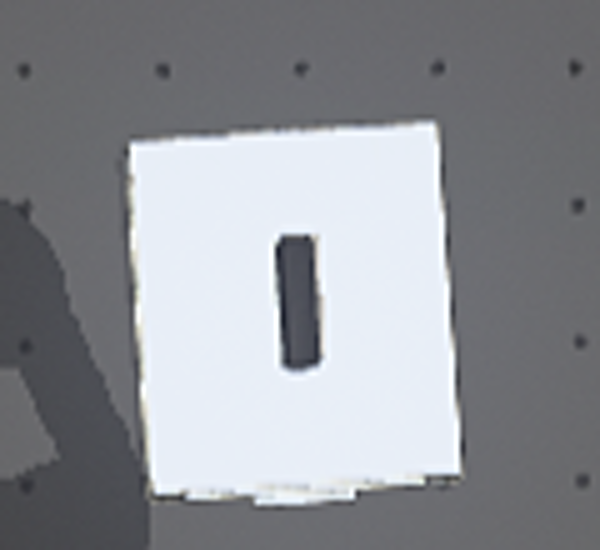

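View pics/sc2.png

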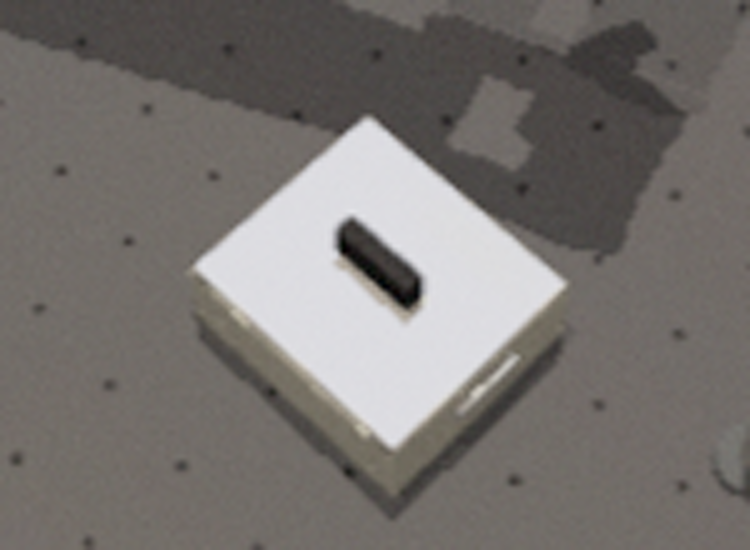

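{"op": "apply_moves", "data": {
  "deltas": [
    [0,0,0,0,-1],
    [0,0,0,0,-1],
    [0,0,0,0,-1],
    [0,0,0,0,-1],
    [0,0,0,0,-1],
    [0,0,0,0,-1],
    [0,0,0,0,-1],
    [0,0,0,0,-1]
  ]
}}

```text
t: 83.95
tool_pos: [0.4753, 0.2661, 0.1532]
tool_rot: [0.073, -3.103, -0.027]
contact_force: [0.1, 0.7, -0.2]
opening: -0.0002
```

```bash
python3 -c "
from h import *
im=ctrl.get_image('top');save(im,'topf');im=ctrl.get_image('scene');save(im,'scf')"; python3 lidtop.py tl6
```

```text
lid c [559.6   7.9] mean [559.8   8.1] size [166.5 146. ] ang 3.1 z [0.0669 0.0696 0.0722] 4030
a 0.0695 b 0.0697 c 0.0698 d 0.0702 slope [0.0002 0.0011 0.0697]
```

View pics/topf.png

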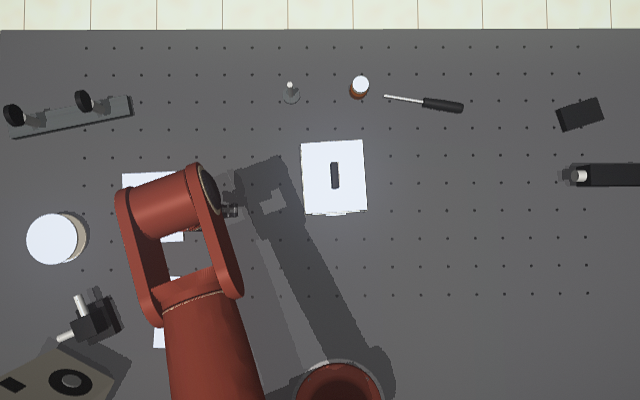

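View pics/scf.png

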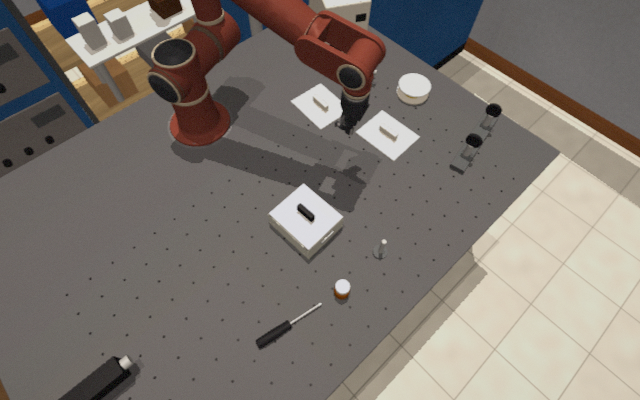

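The table is clear of blocks and cells. The lid is seated flat, centred near (334,177) in the top view, and the post, jar and screwdriver are where they started.

```bash
python3 -c "
from station import ctrl
print(ctrl.finish_job())"
```

```text
the job is handed in; nothing more can be done
None
```

The dry box is packed and sealed, and the job was handed in at about 84 s of the 210 s allowed, with no verdict reported.

**Packing:** Two mirror blocks were present and both went flat on the floor. The smallest of the three sheets (122 × 101 mm measured) is on the posts. Two lens cells were present, one on each side of the rib. I then laid the lid on the gasket, released it, and pressed the corners in the order a, b, c, d.

**Last checks:**
- **Sheet and cells:** before the lid went on, the sheet's top measured 28.7 mm and level, and the cell tops about 43 mm, so the cells lie flat.
- **Lid:** each corner stopped hard, at 30 N on a and b and 39–40 N on c and d, with the fingertips 70 mm above the table. The plate top then measured 69.5–70.2 mm at all four corners, which matches 70 mm when fully sealed, with a slope of at most 0.001.
- **Table:** no blocks or cells are left on it. The post, jar and screwdriver show no visible movement, and the robot is touching nothing.

**What went less well:**
- **Tool tilt:** fast moves tipped the tool by up to about 5°. I corrected this before picking up the sheet and moved slowly for the later grasps and placings.
- **Camera disagreement:** the wrist and top cameras differed by 2–3 mm in y. I used values in between, which was enough for every fit.

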